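Sort the full cartons by heft and clamp them in the dispatch caddy

ROBOT

A 6-joint arm with a two-finger parallel gripper is mounted at the origin on the work surface. World frame = base frame: x ahead of the robot, y to its left, z up, the work surface at z = 0. Lengths are in m, angles in degrees, forces in N, time in s.
With the tool pointing down it reaches from about 0.375 to 0.9 m from the base axis. Payload 3.1 kg.
Tool frame: the origin (TCP) lies at the very end of the fingers, on their centre line; the grasp point (between the pads) lies 19 mm behind it; z points along the fingers, y is the line along which they close (so a half turn about z gives the same grasp; the last joint's range is limited). The gripper opens to 87 mm and grips with 3 to 60 N. Pads are 19 mm wide; open, the fingers measure 117 mm over their backs; the gripper's body (75 mm by 190 mm) begins 51 mm behind the grasp point.
Start: joints at [61.45, 30.224, 82.088, -0, 67.689, -10.227], TCP at [0.196, 0.593, 0.223] pointing down, gripper open.
Joint ranges: [-176.69, 176.69], [-43.24, 126.21], [12.49, 139.97], [-82, 262], [0, 151.66], [-163.58, 163.58]. Speed limits (degrees/s): [159.86, 159.86, 180, 180, 180, 180].

INTERFACE

Orientations are given as a 3x3 rotation matrix whose columns are the frame's x, y, z axes.
In Python, from rig import bot gives the robot as it stands.
- The arm moves only by the tool move_arm, never from a script. Its argument "increments" is a list of rows, each an object with "xyz": the shift along the tool's x, y, z in mm, a list of three; "roll": the turn about the tool's z in rad; "grip": the opening in per cent of the stroke, from 0 (shut) to 100 (fully open). A call has 1 to 5 rows; each row shifts and turns the commanded pose from where the row before left it, along the tool's axes as they then stand; what a row does not reach is not made up. A row lasts 1/12 s, in which the tool goes at most 41.7 mm and 7.16 degrees, less where a joint would pass 70% of its speed; a pose out of reach is approached as far as the arm can. A call is refused whole if a number of a shift passes 41.7 or a number of a turn 0.125, either way. A call with a gripper value outside its range is refused whole. The fingers move at their own pace and stop on an object; the grip force is fixed at half the most. Time passes only in rows, so rows that do not move let the fingers close. It gives the time, the measured TCP pose, the force, the opening and the grip force at its end, in the units of the state.
- bot.read_state(): the state, without advancing time (a new reading comes with each control period).
- bot.capture(name): name is "side" or "top" or "wrist"; returns (picture, depth): 420x560x3 uint8, red, green, blue; 420x560 float32, m along the optical axis (not along the pixel's ray), 0 where there is no reading.
- bot.camera_model(name): a dict with "intrinsics" (3x3 intrinsics, pixels), "rvec" (rotation vector, rad) and "tvec" (3), from world to camera coordinates, as OpenCV has them; the wrist camera has in their place "tool_from_camera" (4x4, takes a point from camera to tool coordinates, whose origin is the TCP and whose axes are the flange's). Camera axes: x right, y down, z forward; pixel columns grow to the right and rows downward; lengths in m; the calibration is good to about 2 mm. The wrist camera is an equidistant fisheye: a pixel r from the principal point sees the ray r / f radians off the axis. A picture is of the moment at which its call begins: read the wrist's pose just before it. camera_model takes no time and is no camera call.
- bot.hand_in(): hands the job in; it is judged then, once.
Trained networks look in the newest picture that a camera, given by its name, has taken for a name from the list of things; names that differ only in an ending like _2 or _b are one class to them, and where a whole thing is asked for, a point or a joint stands for the part that bears it (a point fixed in the world has none). Each returns a list of dicts, best first, with "conf" (0 to 1); they miss things now and then, are a little off and sometimes report something else, mostly with a low value. They report only what shows in the picture. A call takes as long as a camera call. They do not tell look-alikes from the thing itself.
- bot.spot_in(label, camera): "at" ([x, y, z] in m, in the coordinates of the camera as it stood for that picture, good to about 4 mm: the middle of the surface that is visible of it).
- bot.trace(label, camera): "mask" (420x560 bool, what is visible of it).
The state is a dict: "time_s": time; "joint_positions": joint angles; "qvel": joint speeds; "tau": joint torques, N m; "position": TCP position; "tcp_rot": TCP orientation; "force": force on the tool from outside, world axes, zero at the start; "moment": the same for the moment, N m; "opening": opening from 0.0 (shut) to 1.0 (fully open); "grasp_force": force on a finger pad.
Only numpy, scipy, OpenCV 4.12 (cv2) and the standard library are available. Lean on these libraries where they do the work, as an engineer would, in place of code of your own. Each camera call takes 0.05 s, during which the arm holds its last target. There are 200 camera calls.

TASK

Two of the three identical closed cartons are full and one is nearly empty: heft them to tell which. Stand the nearly empty one gently in the grey-green refill tray and the two full ones upright in the two pockets of the dispatch caddy, then lower the hold-down plate squarely over the caddy's guide rod, gently, until it lies flat across both cartons. Let go, and leave the other things on the bench where they are.

Things in the scene. Friction and masses are not known exactly. Their poses are not given: they have to be found in the camera images.
- carton1_mid (a point): closed, taped cardboard carton of tube fittings, 60 (its x) x 90 (its y) x 80 mm high, rigid; the three look exactly alike. Full ones weigh about 0.6 to 0.85 kg in all, a nearly empty one 0.2 to 0.32 kg; what is inside does not show and the numbering says nothing about it. The point is the centre of the carton, 40 mm above its underside; z up. Starts standing on the bench
- carton2_mid (a point): closed, taped cardboard carton of tube fittings, 60 (its x) x 90 (its y) x 80 mm high, rigid; the three look exactly alike. Full ones weigh about 0.6 to 0.85 kg in all, a nearly empty one 0.2 to 0.32 kg; what is inside does not show and the numbering says nothing about it. The point is the centre of the carton, 40 mm above its underside; z up. Starts standing on the bench
- carton3_mid (a point): closed, taped cardboard carton of tube fittings, 60 (its x) x 90 (its y) x 80 mm high, rigid; the three look exactly alike. Full ones weigh about 0.6 to 0.85 kg in all, a nearly empty one 0.2 to 0.32 kg; what is inside does not show and the numbering says nothing about it. The point is the centre of the carton, 40 mm above its underside; z up. Starts standing on the bench
- pocket_left (a point): centre of the floor, 6 mm above the bench, of one of the two pockets of the dispatch caddy: a flat dark steel base, fixed to the bench, with two shallow pockets side by side, each 76 mm (x) by 106 mm (y) between rims that stand 12 mm above the pocket floor. Axes are the caddy's: x towards the guide rod (away from the robot), y from the right to the left pocket, z up. A carton stands in it with its own x along this x (either way round), 8 mm play each side
- pocket_right (a point): centre of the floor of the other pocket, 112 mm from pocket_left along -y; same axes and sizes
- rod_tip (a point): top of the caddy's upright steel guide rod: 14 mm diameter, its top 12 mm tapered to 6 mm; the tip is 168 mm above the bench. The rod stands 78 mm in +x from the line through the two pocket centres, midway between them; axes are the caddy's
- plate_hole (a point): centre of the lower mouth of the hole in the loose hold-down plate (aluminium, 0.36 kg): a flat 80 (its x) x 200 (its y) x 6 mm plate with, on its +x side, a drilled boss 44 x 50 mm and 24 mm high, with an upright through hole of 19 mm; the hole lies 78 mm in +x from the middle of the area that covers the cartons. The underside is flat, at this point's height. z up. Starts lying flat on the bench
- plate_grip (a point): point to hold the hold-down plate by: on a black upright grip block, 46 (plate x) x 30 (plate y) mm, whose top is 54 mm above the plate's underside; the point is 34 mm above the underside, in the block's middle, 74 mm in -x from the hole, close to the plate's centre of mass; same axes as the plate. Hold it across its 30 mm
- refill_tray_in (a point): centre of the inner floor of the refill tray, a grey-green open tray fixed to the bench, 150 (x) x 170 (y) mm outside, 26 mm high, walls 4 mm, floor about 4 mm above the bench
- carton1: carton 1, whole; origin at the centre of its underside
- carton2: carton 2, whole; origin at the centre of its underside
- carton3: carton 3, whole; origin at the centre of its underside
- plate: the hold-down plate, whole; origin on its underside, 78 mm in -x from the hole
- refill_tray: the refill tray, whole; origin at the centre of its underside
- caddy: the dispatch caddy, whole; origin on the bench, midway between the two pocket centres; same axes as the pockets
- tape_roll: bystander, not part of the job: roll of tape lying flat, 90 mm across, 24 mm high
- oil_bottle: bystander, not part of the job: white bottle, 52 mm across, 130 mm high
There are look-alikes about, which are no part of the job. Leave any turquoise look-alike of the carton2 alone.

How it is judged:
By the outcome, as a careful person would: the job done as asked, in the order asked, and still so for the second after the job is handed in, with the robot touching nothing.
It also fails if it takes over 72 s, if anything falls off the work surface, if the arm or the gripper's body presses on something with over 40 N, if the wrist force passes 120 N, or if a joint passes its speed limit or range.

## Working session

There is one attempt and no reset: what is moved stays moved. The work goes in short steps, Python scripts to look and compute and a tool call to move; the robot and the scene stay as the last step left them, time stands still between calls to the robot, and variables do not carry over. Pictures are saved under pics/ and viewed, at most 10 in all, crops included, and the job is handed in when it is done.

Besides the shell and the picture viewer there is one more tool, called after "Emit:" in YAML: its name, and indented under it one key for each argument. move_arm: Moves the arm, as the interface text tells. Its arguments: {"type":"object","properties":{"increments":{"type":"array"}},"required":["increments"]}

```bash
mkdir -p pics; ls
python3 - <<'E'
from rig import bot
import cv2,numpy as np
ims=[]
for c in("top","side"):
    p,d=bot.capture(c); ims.append(p)
    m=bot.camera_model(c); print(c,m['intrinsics'],m['rvec'],m['tvec'])
    np.savez(f'{c}0.npz',p=p,d=d)
    cv2.imwrite(f'pics/{c}0.png',p[...,::-1])
print(bot.camera_model("wrist")); s=bot.read_state(); print(s)
E
```

```text
pics
top [[432.38104243   0.         284.99156423]
 [  0.         432.38104243 208.04457848]
 [  0.           0.           1.        ]] [ 2.17038726 -2.04718803  0.21138823] [-0.01581723  0.44906998  1.27720448]
side [[486.40378573   0.         279.49862842]
 [  0.         486.40378573 213.17916234]
 [  0.           0.           1.        ]] [ 2.31266259 -0.18488601  0.09455681] [-0.43622303  0.12505823  1.24208145]
{'intrinsics': array([[325.1922621 ,   0.        , 277.3750663 ],
       [  0.        , 325.1922621 , 210.80548097],
       [  0.        ,   0.        ,   1.        ]]), 'tool_from_camera': array([[-4.44131156e-04, -9.54249211e-01, -2.99012118e-01,
         8.20411007e-02],
       [ 9.99999821e-01, -5.43849590e-04,  2.50280710e-04,
        -1.66543371e-03],
       [-4.01447788e-04, -2.99011954e-01,  9.54249281e-01,
        -1.62182963e-01],
       [ 0.00000000e+00,  0.00000000e+00,  0.00000000e+00,
         1.00000000e+00]])}
{'time_s': 0.1, 'joint_positions': array([ 6.14501926e+01,  3.02750821e+01,  8.21468855e+01, -1.96421940e-04,
        6.76892664e+01, -1.02286007e+01]), 'qvel': array([-0.0458734 , -0.12037367, -0.25079414,  0.02233647,  0.00980395,
       -0.07577287]), 'tau': array([-1.79549384e-04, -4.40989316e+01, -1.77153289e+01,  6.35159528e-02,
        5.33460465e-02, -1.78975716e-05]), 'position': array([0.19614113, 0.59275252, 0.221666  ]), 'tcp_rot': array([[-9.49309448e-01,  3.14341719e-01, -9.25052555e-04],
       [ 3.14342894e-01,  9.49307975e-01, -1.70684474e-03],
       [ 3.41627259e-04, -1.91110753e-03, -9.99998115e-01]]), 'force': array([ 0.32500395, -0.35490267, -0.52091297]), 'moment': array([-0.02804028, -0.05611034,  0.0412715 ]), 'grasp_force': 0.0, 'opening': 1.0013120125960087}
```

View pics/top0.png

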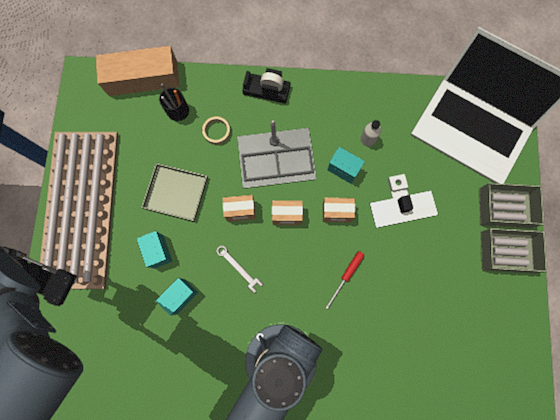

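View pics/side0.png

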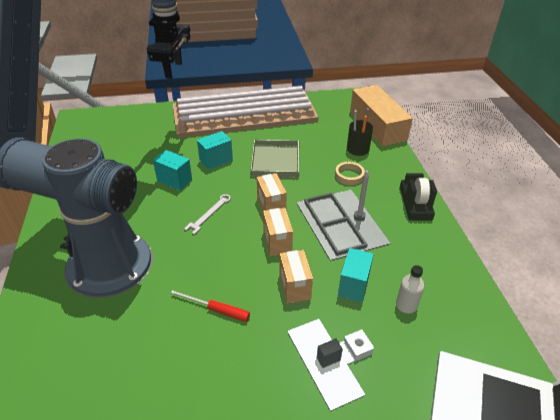

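Top view: the cartons are at (238,207), (287,211) and (339,209). The tray is at (176,193), the caddy at (277,158) with its rod at (274,130), and the plate at (404,208). Possible mix-ups: the turquoise boxes at (152,249), (176,296) and (346,165) for cartons, and the grey trays at (513,205) and (513,250) for the refill tray. I choose the three brown, taped cartons and the grey-green tray.

```bash
cat > h.py <<'E'
import numpy as np,cv2
from rig import bot
def cloud(c,d):
    m=bot.camera_model(c);K=m['intrinsics'];v,u=np.mgrid[:420,:560]
    if c=='wrist':
        x=(u-K[0,2])/K[0,0];y=(v-K[1,2])/K[1,1];r=np.hypot(x,y)+1e-9
        P=np.stack([np.tan(r)*x/r,np.tan(r)*y/r,np.ones_like(r)],-1)*d[...,None]
        s=bot.read_state();T=m['tool_from_camera'];P=P@T[:3,:3].T+T[:3,3]
        return P@s['tcp_rot'].T+s['position']
    P=np.stack([(u-K[0,2])/K[0,0],(v-K[1,2])/K[1,1],np.ones(u.shape)],-1)*d[...,None]
    R=cv2.Rodrigues(m['rvec'])[0];return (P-m['tvec'].ravel())@R
def rect(pts):
    (c,w,a)=cv2.minAreaRect((pts[:,:2]*1000).astype(np.float32));return np.round(c,1),np.round(w,1),round(a,1)
E
python3 - <<'E'
from h import *
d=np.load('top0.npz')['d'];C=cloud('top',d)
px=dict(c1=(238,207),c2=(287,211),c3=(339,209),tur=(346,165),grip=(404,203))
v,u=np.mgrid[:420,:560]
print('bench z',C[230,290],C[240,100],C[240,420])
for k,(a,b) in px.items():
    z=C[b,a,2]; near=(abs(u-a)<26)&(abs(v-b)<26)&(d>0)
    top=np.percentile(C[near][:,2],97) if k!='x' else z
    sel=near&(abs(C[...,2]-top)<.008); print(k,C[b,a].round(3),'top',top.round(3),rect(C[sel]),sel.sum())
def box(n,a,b,w,h,z0,z1):
    sel=(abs(u-a)<w)&(abs(v-b)<h)&(C[...,2]>z0)&(C[...,2]<z1)&(d>0);print(n,rect(C[sel]),sel.sum(),np.median(C[sel],0).round(3))
box('tray',176,193,38,34,.012,.04)
box('caddy',277,158,45,35,.004,.03)
box('rod',274,130,10,14,.06,.25)
box('rodtip',274,130,10,14,.155,.25)
box('plate',404,208,36,22,.003,.015)
box('boss',399,182,12,12,.014,.035)
for n in('carton1','plate_hole','plate_grip','refill_tray_in','pocket_left','pocket_right','rod_tip'):
    m=bot.camera_model('top');R=cv2.Rodrigues(m['rvec'])[0]
    print(n,[(((np.array(o['at'])-m['tvec'].ravel())@R).round(3),round(o['conf'],2)) for o in bot.spot_in(n,'top')[:6]])
E
```

```text
bench z [ 0.38918051 -0.0087749   0.00266724] [0.32124717 0.57309419 0.02030179] [ 0.38128983 -0.41481775  0.00312124]
c1 [0.437 0.15  0.082] top 0.084 (array([440.3, 152.4]), array([60.6, 90.5]), 8.7) 595
c2 [ 0.178 -0.006  1.342] top 0.084 (array([434.3,   6.3]), array([60.8, 89.7]), 3.3) 595
c3 [ 0.447 -0.15   0.086] top 0.084 (array([ 452.6, -150.4]), array([60.6, 90.6]), 0.9) 594
tur [ 0.586 -0.167  0.082] top 0.084 (array([ 596. , -167.3]), array([90.6, 62. ]), 61.7) 555
grip [ 0.483 -0.35   0.059] top 0.055 (array([ 485.9, -357. ]), array([46.6, 30.9]), 16.8) 154
tray (array([486.1, 363. ]), array([172.2, 151.1]), 79.3) 450 [0.492 0.368 0.024]
caddy (array([623.6,  47. ]), array([231.4, 289.1]), 3.3) 3559 [0.619 0.049 0.008]
rod (array([673.7,  61.6]), array([13.6, 11.5]), 88.5) 74 [0.672 0.061 0.127]
rodtip (array([674.9,  61.5]), array([ 9.5, 11.9]), 2.3) 19 [0.675 0.061 0.161]
plate (array([ 481.1, -366.2]), array([136.6, 227.7]), 3.1) 1704 [ 0.475 -0.355  0.007]
boss (array([ 557.1, -338.8]), array([44.6, 51.3]), 13.5) 213 [ 0.557 -0.338  0.025]
carton1 [(array([0.429, 0.005, 0.074]), 0.96), (array([ 0.446, -0.147,  0.084]), 0.95), (array([0.435, 0.153, 0.084]), 0.87), (array([0.293, 0.386, 0.079]), 0.7), (array([0.167, 0.308, 0.08 ]), 0.66)]
plate_hole [(array([ 0.483, -0.349,  0.011]), 0.64)]
plate_grip [(array([0.62 , 0.053, 0.007]), 0.68), (array([ 0.482, -0.345,  0.004]), 0.58)]
refill_tray_in [(array([0.486, 0.367, 0.004]), 0.86)]
pocket_left []
pocket_right [(array([0.621, 0.054, 0.005]), 0.95)]
rod_tip [(array([0.619, 0.052, 0.007]), 0.79)]
```

```bash
cat >> h.py <<'E'
def go(x,y,z,yaw):
    s=bot.read_state();R=s['tcp_rot'];p=s['position']
    cur=np.degrees(np.arctan2(R[1,1],R[0,1]));dy=(yaw-cur+180)%360-180
    a=np.radians(cur+dy);ty=np.array([np.cos(a),np.sin(a),0]);tx=np.cross(ty,[0,0,-1])
    D=(np.array([x,y,z])-p)*1000
    print('t',round(s['time_s'],2),'pos',(p*1000).round(1),'yaw',cur.round(2),'F',s['force'].round(1),'op',round(s['opening'],2),'gf',round(s['grasp_force'],1),'tilt',R[:2,2].round(3))
    print('ROLL rad',round(-np.radians(dy),3),'then xyz mm',round(D@tx,1),round(D@ty,1),round(-D[2],1))
E
python3 - <<'E'
from h import *
Z=np.load('top0.npz');d=Z['d'];C=cloud('top',d);img=Z['p']
bot.capture('top')
v,u=np.mgrid[:420,:560]
for n in('caddy','plate','refill_tray'):
    for o in bot.trace(n,'top')[:2]:
        m=o['mask']&(d>0)&(C[...,2]<.03)
        q=cv2.erode(m.astype(np.uint8),np.ones((2,2)))>0
        print(n,round(o['conf'],2),m.sum(),rect(C[m]),rect(C[q]))
hsv=cv2.cvtColor(img,cv2.COLOR_RGB2HSV)
nb=(hsv[...,1]<90)
def comp(n,a,b,zl,zh,w=50):
    q=nb&(C[...,2]>zl)&(C[...,2]<zh)&(abs(u-a)<w)&(abs(v-b)<w)&(hsv[...,2]>60)
    k,l,st,_=cv2.connectedComponentsWithStats(q.astype(np.uint8))
    i=1+np.argmax(st[1:,4]);q=l==i;print(n,rect(C[q]),q.sum(),C[q].mean(0).round(4))
comp('caddy',277,158,.002,.022);comp('plate',404,208,.004,.016,36)
m=cv2.resize(img[110:240,210:450],None,fx=3.3,fy=3.3,interpolation=2);cv2.imwrite('pics/c1.png',m[...,::-1])
go(.4403,.1524,.2,8.7)
E
```

```text
caddy 0.67 76 (array([ 452.7, -155. ]), array([105.8,  64.4]), 89.3) (array([ 436.1, -143.1]), array([101.4,  24.1]), 61.9)
caddy 0.63 3775 (array([629.1,  52.2]), array([195.6, 241.6]), 11.1) (array([621.3,  49.4]), array([177.2, 238.9]), 9.9)
plate 0.66 1706 (array([ 507.2, -350.7]), array([147.5, 201.2]), 16.5) (array([ 505.6, -352.8]), array([143.7, 196.6]), 16.1)
plate 0.47 50 (array([ 709.5, -260.3]), array([42. , 85.2]), 36.7) (array([ 683.4, -239.9]), array([40.7, 13. ]), 74.1)
refill_tray 0.52 1736 (array([ 511.2, -351.9]), array([154.3, 200.2]), 13.9) (array([ 507.2, -354.1]), array([145.5, 197.2]), 13.9)
caddy (array([626.3,  50.5]), array([184.5, 239.2]), 10.8) 3454 [0.621  0.0503 0.0083]
plate (array([ 507.5, -354.9]), array([145.5, 204.3]), 14.1) 1324 [ 0.4792 -0.3592  0.0079]
t 0.65 pos [196.5 593.3 222.6] yaw 71.68 F [0.1 0.4 0.1] op 1.0 gf 0.0 tilt [ 0. -0.]
ROLL rad 1.099 then xyz mm -472.7 174.4 22.6
```

View pics/c1.png

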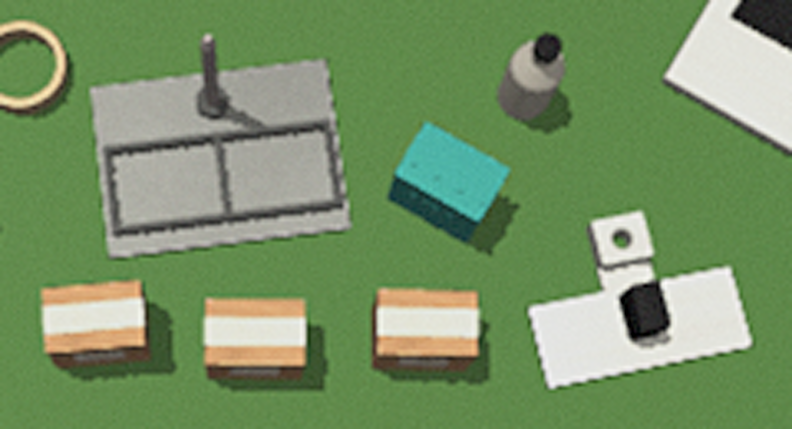

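The crop shows three brown cartons with white tape at (93,320), (255,335) and (428,328). The turquoise box at (450,172) is a look-alike. The caddy's two pockets are at (168,185) and (280,170), with the rod at (208,80), and the plate is at (640,320).

Emit:
move_arm:
  increments:
    - {"xyz":[0,0,4],"roll":0.122,"grip":100}
    - {"xyz":[0,0,4],"roll":0.122,"grip":100}
    - {"xyz":[0,0,4],"roll":0.122,"grip":100}
    - {"xyz":[0,0,4],"roll":0.122,"grip":100}
    - {"xyz":[0,0,4],"roll":0.122,"grip":100}

```text
time_s: 1.07
position: [0.1965, 0.5933, 0.2024]
tcp_rot: [[-0.593, 0.805, 0.0], [0.805, 0.593, 0.0], [0.0, 0.0, -1.0]]
force: [-0.4, 0.5, 0.5]
opening: 1.001
grasp_force: 0.0
```

Emit:
move_arm:
  increments:
    - {"xyz":[0,0,0],"roll":0.122,"grip":100}
    - {"xyz":[0,0,0],"roll":0.122,"grip":100}
    - {"xyz":[0,0,0],"roll":0.122,"grip":100}
    - {"xyz":[0,0,0],"roll":0.123,"grip":100}
    - {"xyz":[-15,5.5,0],"roll":0,"grip":100}

```text
time_s: 1.48
position: [0.2035, 0.5814, 0.2027]
tcp_rot: [[-0.149, 0.989, 0.0], [0.989, 0.149, 0.003], [0.003, 0.001, -1.0]]
force: [0.6, 0.2, 0.1]
opening: 1.002
grasp_force: 0.0
```

Emit:
move_arm:
  increments:
    - {"xyz":[-31,11.5,0],"roll":0,"grip":100}
    - {"xyz":[-31,11.5,0],"roll":0,"grip":100}
    - {"xyz":[-31,11.5,0],"roll":0,"grip":100}
    - {"xyz":[-31,11.5,0],"roll":0,"grip":100}
    - {"xyz":[-31,11.5,0],"roll":0,"grip":100}

```text
time_s: 1.9
position: [0.285, 0.4336, 0.2027]
tcp_rot: [[-0.152, 0.988, 0.0], [0.988, 0.152, 0.0], [0.0, 0.001, -1.0]]
force: [0.7, 0.5, -0.8]
opening: 1.0
grasp_force: 0.0
```

Emit:
move_arm:
  increments:
    - {"xyz":[-31,11.5,0],"roll":0,"grip":100}
    - {"xyz":[-31,11.5,0],"roll":0,"grip":100}
    - {"xyz":[-31,11.5,0],"roll":0,"grip":100}
    - {"xyz":[-31,11.5,0],"roll":0,"grip":100}
    - {"xyz":[-31,11.5,0],"roll":0,"grip":100}

```text
time_s: 2.32
position: [0.3655, 0.289, 0.2029]
tcp_rot: [[-0.152, 0.988, 0.001], [0.988, 0.152, 0.0], [0.0, 0.001, -1.0]]
force: [0.9, -0.1, -0.5]
opening: 1.0
grasp_force: 0.0
```

Emit:
move_arm:
  increments:
    - {"xyz":[-31,11.5,0],"roll":0,"grip":100}
    - {"xyz":[-31,11.5,0],"roll":0,"grip":100}
    - {"xyz":[-31,11.5,0],"roll":0,"grip":100}
    - {"xyz":[-31,11.5,0],"roll":0,"grip":100}
    - {"xyz":[-15,5.5,0],"roll":0,"grip":100}

```text
time_s: 2.73
position: [0.4391, 0.1579, 0.203]
tcp_rot: [[-0.149, 0.989, 0.003], [0.989, 0.149, -0.001], [-0.001, 0.002, -1.0]]
force: [0.1, 0.5, 0.6]
opening: 0.999
grasp_force: 0.0
```

Run:
```python
from h import *
go(.4403,.1524,.03,8.7)
p,d=bot.capture('wrist');C=cloud('wrist',d);cv2.imwrite('pics/w1.png',p[...,::-1])
np.savez('w1.npz',p=p,C=C)
for n,a in dict(c1=(.440,.152),c2=(.434,.006),c3=(.4526,-.150)).items():
    z=C[...,2];q=(d>0)&(np.hypot(C[...,0]-a[0],C[...,1]-a[1])<.075)&(z>.07)&(z<.095)
    if q.sum()>50: print(n,rect(C[q]),np.median(C[q][:,2]),q.sum())
```

```text
t 2.73 pos [439.1 157.9 203. ] yaw 8.56 F [0.1 0.5 0.6] op 1.0 gf 0.0 tilt [ 0.003 -0.001]
ROLL rad -0.002 then xyz mm -5.6 0.3 173.0
c1 (array([443.1, 150.7]), array([60.5, 90.9]), 8.5) 0.08012460280484941 6156
c2 (array([438.2,  -8.1]), array([61. , 65.3]), 3.9) 0.08025782452828495 1814
```

View pics/w1.png

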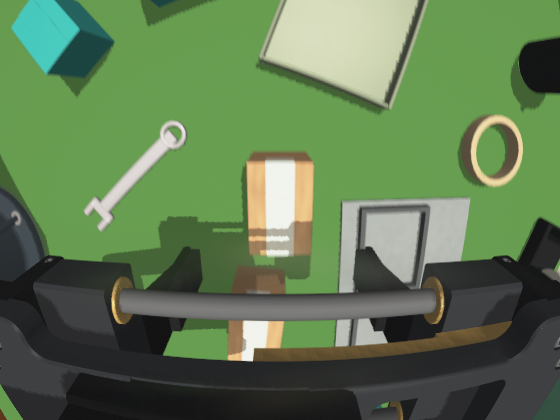

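The wrist view shows carton1 at (280,205), straight between the fingers and 3 mm from the top camera's estimate. Carton2 is at (262,320) and the tray at (345,45). I descend, grip and heft.

Emit:
move_arm:
  increments:
    - {"xyz":[-7.3,2.3,20],"roll":0,"grip":100}
    - {"xyz":[0,0,35],"roll":0,"grip":100}
    - {"xyz":[0,0,35],"roll":0,"grip":100}
    - {"xyz":[0,0,35],"roll":0,"grip":100}
    - {"xyz":[0,0,30],"roll":0,"grip":100}

```text
time_s: 3.2
position: [0.4399, 0.1541, 0.0461]
tcp_rot: [[-0.151, 0.988, 0.0], [0.988, 0.151, 0.0], [0.0, 0.0, -1.0]]
force: [0.4, -0.3, -0.3]
opening: 1.003
grasp_force: 0.0
```

Emit:
move_arm:
  increments:
    - {"xyz":[0,0,18],"roll":0,"grip":100}
    - {"xyz":[0,0,0],"roll":0,"grip":50}
    - {"xyz":[0,0,0],"roll":0,"grip":50}
    - {"xyz":[0,0,0],"roll":0,"grip":50}
    - {"xyz":[0,0,0],"roll":0,"grip":50}

```text
time_s: 3.62
position: [0.4412, 0.1542, 0.031]
tcp_rot: [[-0.152, 0.988, 0.003], [0.988, 0.152, 0.0], [-0.0, 0.003, -1.0]]
force: [-0.4, -0.7, 0.1]
opening: 0.778
grasp_force: 0.0
```

Emit:
move_arm:
  increments:
    - {"xyz":[0,0,0],"roll":0,"grip":50}
    - {"xyz":[0,0,0],"roll":0,"grip":50}
    - {"xyz":[0,0,-5],"roll":0,"grip":50}
    - {"xyz":[0,0,-15],"roll":0,"grip":50}
    - {"xyz":[0,0,-20],"roll":0,"grip":50}

```text
time_s: 4.03
position: [0.4377, 0.1535, 0.0687]
tcp_rot: [[-0.151, 0.988, -0.006], [0.988, 0.151, -0.001], [0.0, -0.006, -1.0]]
force: [0.5, -0.6, -8.1]
opening: 0.686
grasp_force: 30.0
```

Emit:
move_arm:
  increments:
    - {"xyz":[0,0,0],"roll":0,"grip":50}
    - {"xyz":[0,0,0],"roll":0,"grip":50}
    - {"xyz":[0,0,0],"roll":0,"grip":50}

```text
time_s: 4.28
position: [0.4393, 0.1537, 0.069]
tcp_rot: [[-0.151, 0.988, -0.002], [0.988, 0.151, -0.0], [0.0, -0.002, -1.0]]
force: [-0.4, -0.1, -7.6]
opening: 0.689
grasp_force: 30.0
```

Carton1 weighs about 7.6 N, so it is full. I set it back and heft carton2.

Emit:
move_arm:
  increments:
    - {"xyz":[0,0,18],"roll":0,"grip":50}
    - {"xyz":[0,0,14],"roll":0,"grip":50}
    - {"xyz":[0,0,4],"roll":0,"grip":50}
    - {"xyz":[0,0,2],"roll":0,"grip":50}
    - {"xyz":[0,0,1],"roll":0,"grip":50}

```text
time_s: 4.7
position: [0.438, 0.1535, 0.031]
tcp_rot: [[-0.151, 0.988, -0.004], [0.988, 0.151, -0.001], [0.0, -0.004, -1.0]]
force: [-4.5, -2.4, 18.0]
opening: 0.692
grasp_force: 30.0
```

Emit:
move_arm:
  increments:
    - {"xyz":[0,0,0],"roll":0,"grip":100}
    - {"xyz":[0,0,0],"roll":0,"grip":100}
    - {"xyz":[0,0,0],"roll":0,"grip":100}
    - {"xyz":[0,0,-15],"roll":0,"grip":100}
    - {"xyz":[0,0,-35],"roll":0,"grip":100}

```text
time_s: 5.12
position: [0.4382, 0.1534, 0.0784]
tcp_rot: [[-0.151, 0.989, -0.007], [0.989, 0.151, -0.001], [0.0, -0.007, -1.0]]
force: [0.9, 0.2, 0.4]
opening: 0.959
grasp_force: 0.0
```

Emit:
move_arm:
  increments:
    - {"xyz":[0,0,-40],"roll":0,"grip":100}
    - {"xyz":[0,0,-5],"roll":0.086,"grip":100}
    - {"xyz":[-30,0,0],"roll":0,"grip":100}
    - {"xyz":[-35,0,0],"roll":0,"grip":100}
    - {"xyz":[-35,0,0],"roll":0,"grip":100}

```text
time_s: 5.53
position: [0.4474, 0.0535, 0.1264]
tcp_rot: [[-0.069, 0.998, 0.003], [0.998, 0.069, -0.0], [-0.001, 0.003, -1.0]]
force: [0.3, -0.2, -0.5]
opening: 0.997
grasp_force: 0.0
```

Run:
```python
from h import *
go(.437,.0046,.03,3.5)
```

```text
t 5.53 pos [447.4  53.5 126.4] yaw 3.94 F [ 0.3 -0.2 -0.5] op 1.0 gf 0.0 tilt [ 0.003 -0.   ]
ROLL rad 0.008 then xyz mm -48.2 -13.3 96.4
```

Emit:
move_arm:
  increments:
    - {"xyz":[-30,-8,0],"roll":0.008,"grip":100}
    - {"xyz":[-18,-5,0],"roll":0,"grip":100}
    - {"xyz":[0,0,20],"roll":0,"grip":100}
    - {"xyz":[0,0,30],"roll":0,"grip":100}
    - {"xyz":[0,0,30],"roll":0,"grip":100}

```text
time_s: 5.95
position: [0.4386, 0.0042, 0.0457]
tcp_rot: [[-0.056, 0.998, 0.005], [0.998, 0.056, -0.001], [-0.002, 0.005, -1.0]]
force: [0.4, -0.3, -0.3]
opening: 1.0
grasp_force: 0.0
```

Emit:
move_arm:
  increments:
    - {"xyz":[0,0,16],"roll":0,"grip":100}
    - {"xyz":[0,0,0],"roll":0,"grip":50}
    - {"xyz":[0,0,0],"roll":0,"grip":50}
    - {"xyz":[0,0,0],"roll":0,"grip":50}
    - {"xyz":[0,0,0],"roll":0,"grip":50}

```text
time_s: 6.37
position: [0.4378, 0.0052, 0.0307]
tcp_rot: [[-0.058, 0.998, 0.003], [0.998, 0.058, -0.001], [-0.001, 0.003, -1.0]]
force: [0.7, 0.1, 0.5]
opening: 0.78
grasp_force: 0.0
```

Emit:
move_arm:
  increments:
    - {"xyz":[0,0,0],"roll":0,"grip":50}
    - {"xyz":[0,0,0],"roll":0,"grip":50}
    - {"xyz":[0,0,-5],"roll":0,"grip":50}
    - {"xyz":[0,0,-15],"roll":0,"grip":50}
    - {"xyz":[0,0,-20],"roll":0,"grip":50}

```text
time_s: 6.78
position: [0.4357, 0.0056, 0.0694]
tcp_rot: [[-0.058, 0.998, -0.003], [0.998, 0.058, 0.001], [0.001, -0.003, -1.0]]
force: [0.4, 0.1, -3.6]
opening: 0.687
grasp_force: 30.0
```

Emit:
move_arm:
  increments:
    - {"xyz":[0,0,0],"roll":0,"grip":50}
    - {"xyz":[0,0,0],"roll":0,"grip":50}
    - {"xyz":[0,0,0],"roll":0,"grip":50}

```text
time_s: 7.03
position: [0.4366, 0.0054, 0.0694]
tcp_rot: [[-0.058, 0.998, 0.0], [0.998, 0.058, -0.0], [-0.0, 0.0, -1.0]]
force: [-0.4, 0.2, -2.7]
opening: 0.687
grasp_force: 30.0
```

Carton2 weighs 2.7 N, so it is the nearly empty one. I take it to the tray.

Emit:
move_arm:
  increments:
    - {"xyz":[0,0,-20],"roll":0,"grip":50}
    - {"xyz":[0,0,-25],"roll":0.06,"grip":50}
    - {"xyz":[0,0,-25],"roll":0.06,"grip":50}
    - {"xyz":[0,0,-20],"roll":0.06,"grip":50}
    - {"xyz":[0,0,0],"roll":0.06,"grip":50}

```text
time_s: 7.45
position: [0.4385, 0.005, 0.1617]
tcp_rot: [[0.184, 0.983, 0.005], [0.983, -0.184, -0.001], [-0.0, 0.005, -1.0]]
force: [1.3, 0.4, -2.8]
opening: 0.689
grasp_force: 30.0
```

Run:
```python
from h import *
go(.488,.364,.16,-10.7)
```

```text
t 7.45 pos [438.5   5.  161.7] yaw -10.59 F [ 1.3  0.4 -2.8] op 0.69 gf 30.0 tilt [ 0.005 -0.001]
ROLL rad 0.002 then xyz mm 362.0 -18.0 1.7
```

Emit:
move_arm:
  increments:
    - {"xyz":[15,-0.8,0],"roll":0,"grip":50}
    - {"xyz":[30,-1.5,0],"roll":0,"grip":50}
    - {"xyz":[32,-1.6,0],"roll":0,"grip":50}
    - {"xyz":[32,-1.6,0],"roll":0,"grip":50}
    - {"xyz":[32,-1.6,0],"roll":0,"grip":50}

```text
time_s: 7.87
position: [0.4543, 0.1464, 0.1582]
tcp_rot: [[0.182, 0.983, -0.003], [0.983, -0.182, -0.0], [-0.001, -0.003, -1.0]]
force: [0.6, -1.0, -1.9]
opening: 0.686
grasp_force: 30.0
```

Emit:
move_arm:
  increments:
    - {"xyz":[32,-1.6,0],"roll":0,"grip":50}
    - {"xyz":[32,-1.6,0],"roll":0,"grip":50}
    - {"xyz":[32,-1.6,0],"roll":0,"grip":50}
    - {"xyz":[32,-1.6,0],"roll":0,"grip":50}
    - {"xyz":[32,-1.6,0],"roll":0,"grip":50}

```text
time_s: 8.28
position: [0.4752, 0.3053, 0.1577]
tcp_rot: [[0.181, 0.984, -0.003], [0.984, -0.181, -0.001], [-0.002, -0.003, -1.0]]
force: [0.2, -0.2, -1.9]
opening: 0.688
grasp_force: 30.0
```

Emit:
move_arm:
  increments:
    - {"xyz":[32,-1.6,0],"roll":0,"grip":50}
    - {"xyz":[20,-1,0],"roll":0,"grip":50}
    - {"xyz":[9,-0.5,0],"roll":0,"grip":50}
    - {"xyz":[0,0,0],"roll":0,"grip":50}
    - {"xyz":[0,0,10],"roll":0,"grip":50}

```text
time_s: 8.7
position: [0.4847, 0.3644, 0.1497]
tcp_rot: [[0.18, 0.984, 0.001], [0.984, -0.18, -0.0], [0.0, 0.001, -1.0]]
force: [0.4, 0.1, -2.6]
opening: 0.686
grasp_force: 30.0
```

Emit:
move_arm:
  increments:
    - {"xyz":[0,0,25],"roll":0,"grip":50}
    - {"xyz":[0,0,30],"roll":0,"grip":50}
    - {"xyz":[0,0,25],"roll":0,"grip":50}
    - {"xyz":[0,0,15],"roll":0,"grip":50}
    - {"xyz":[0,0,8],"roll":0,"grip":50}

```text
time_s: 9.12
position: [0.482, 0.3613, 0.0431]
tcp_rot: [[0.183, 0.983, -0.007], [0.983, -0.183, -0.004], [-0.005, -0.006, -1.0]]
force: [-1.1, 0.1, -2.6]
opening: 0.687
grasp_force: 30.0
```

Emit:
move_arm:
  increments:
    - {"xyz":[0,0,4],"roll":0,"grip":50}
    - {"xyz":[0,0,2],"roll":0,"grip":50}
    - {"xyz":[0,0,1],"roll":0,"grip":50}
    - {"xyz":[0,0,0],"roll":0,"grip":50}

```text
time_s: 9.45
position: [0.4851, 0.3647, 0.0404]
tcp_rot: [[0.181, 0.983, 0.002], [0.983, -0.181, 0.001], [0.001, 0.001, -1.0]]
force: [-0.1, -0.2, -2.0]
opening: 0.686
grasp_force: 30.0
```

Run:
```python
from h import *
go(.488,.364,.035,-10.7)
```

```text
t 9.45 pos [485.1 364.7  40.4] yaw -10.45 F [-0.1 -0.2 -2. ] op 0.69 gf 30.0 tilt [0.002 0.001]
ROLL rad 0.004 then xyz mm -0.1 3.0 5.4
```

Emit:
move_arm:
  increments:
    - {"xyz":[0,0,1.5],"roll":0,"grip":50}
    - {"xyz":[0,0,1.5],"roll":0,"grip":50}
    - {"xyz":[0,0,1],"roll":0,"grip":50}
    - {"xyz":[0,0,0.5],"roll":0,"grip":50}
    - {"xyz":[0,0,0],"roll":0,"grip":50}

```text
time_s: 9.87
position: [0.4843, 0.3647, 0.0351]
tcp_rot: [[0.181, 0.984, 0.0], [0.984, -0.181, -0.0], [-0.0, 0.0, -1.0]]
force: [-0.5, 0.2, -3.2]
opening: 0.688
grasp_force: 30.0
```

Emit:
move_arm:
  increments:
    - {"xyz":[0,0,0.5],"roll":0,"grip":50}
    - {"xyz":[0,0,0.5],"roll":0,"grip":50}
    - {"xyz":[0,0,0],"roll":0,"grip":50}

```text
time_s: 10.12
position: [0.4844, 0.3647, 0.0347]
tcp_rot: [[0.181, 0.984, 0.0], [0.984, -0.181, 0.0], [0.0, 0.0, -1.0]]
force: [-2.3, -0.6, 3.5]
opening: 0.691
grasp_force: 30.0
```

Emit:
move_arm:
  increments:
    - {"xyz":[0,0,0],"roll":0,"grip":100}
    - {"xyz":[0,0,0],"roll":0,"grip":100}
    - {"xyz":[0,0,0],"roll":0,"grip":100}
    - {"xyz":[0,0,-10],"roll":0,"grip":100}
    - {"xyz":[0,0,-30],"roll":0,"grip":100}

```text
time_s: 10.53
position: [0.4816, 0.363, 0.071]
tcp_rot: [[0.181, 0.983, -0.008], [0.983, -0.181, -0.004], [-0.006, -0.007, -1.0]]
force: [-0.7, 1.5, 0.3]
opening: 0.953
grasp_force: 0.0
```

Emit:
move_arm:
  increments:
    - {"xyz":[0,0,-40],"roll":0,"grip":100}
    - {"xyz":[0,0,-40],"roll":-0.111,"grip":100}
    - {"xyz":[0,0,-40],"roll":-0.111,"grip":100}
    - {"xyz":[0,0,-5],"roll":-0.111,"grip":100}
    - {"xyz":[-30,0,0],"roll":0,"grip":100}

```text
time_s: 10.95
position: [0.4912, 0.3398, 0.2044]
tcp_rot: [[-0.158, 0.987, 0.011], [0.987, 0.158, 0.007], [0.006, 0.012, -1.0]]
force: [0.7, -0.6, -0.3]
opening: 0.998
grasp_force: 0.0
```

Emit:
move_arm:
  increments:
    - {"xyz":[-35,0,0],"roll":0,"grip":100}
    - {"xyz":[-35,0,0],"roll":0,"grip":100}
    - {"xyz":[-35,0,0],"roll":0,"grip":100}
    - {"xyz":[-35,0,0],"roll":0,"grip":100}
    - {"xyz":[-30,0,0],"roll":0,"grip":100}

```text
time_s: 11.37
position: [0.5146, 0.1649, 0.1999]
tcp_rot: [[-0.15, 0.989, 0.001], [0.989, 0.15, -0.0], [-0.0, 0.001, -1.0]]
force: [-0.3, -0.3, 0.9]
opening: 1.002
grasp_force: 0.0
```

```bash
cat >> h.py <<'E'
def wcart(cs):
    p,d=bot.capture('wrist');C=cloud('wrist',d);z=C[...,2]
    for n,a in cs.items():
        q=(d>0)&(np.hypot(C[...,0]-a[0],C[...,1]-a[1])<.075)&(z>.07)&(z<.1)
        if q.sum()>50: print(n,rect(C[q]),np.median(C[q][:,2]),q.sum())
    return p,d,C
E
python3 - <<'E'
from h import *
wcart(dict(c1=(.440,.152),c2=(.484,.364),c3=(.4526,-.150)))
go(.440,.152,.03,8.6)
E
```

```text
c1 (array([439. , 146.8]), array([60.7, 91. ]), 7.8) 0.08007878031077144 5856
c2 (array([481.4, 332.8]), array([37.3, 60.7]), 80.4) 0.08342504920742645 1975
t 11.42 pos [515.8 160.2 199.8] yaw 8.49 F [ 0.3 -3.4  1. ] op 1.0 gf 0.0 tilt [ 0.001 -0.004]
ROLL rad -0.002 then xyz mm 3.2 -76.2 169.8
```

Emit:
move_arm:
  increments:
    - {"xyz":[1.7,-28,0],"roll":0,"grip":100}
    - {"xyz":[1.6,-30,0],"roll":0,"grip":100}
    - {"xyz":[0,-20,10],"roll":0,"grip":100}
    - {"xyz":[0,0,20],"roll":0,"grip":100}
    - {"xyz":[0,0,35],"roll":0,"grip":100}

```text
time_s: 11.83
position: [0.4385, 0.1589, 0.1368]
tcp_rot: [[-0.15, 0.989, 0.009], [0.989, 0.15, 0.001], [-0.0, 0.009, -1.0]]
force: [1.3, -0.3, -0.3]
opening: 1.002
grasp_force: 0.0
```

Run:
```python
from h import *
go(.438,.152,.03,8.6)
```

```text
t 11.83 pos [438.5 158.9 136.8] yaw 8.65 F [ 1.3 -0.3 -0.3] op 1.0 gf 0.0 tilt [0.009 0.001]
ROLL rad 0.001 then xyz mm -6.7 -1.5 106.8
```

Emit:
move_arm:
  increments:
    - {"xyz":[-6.7,-1,10],"roll":0,"grip":100}
    - {"xyz":[0,0,30],"roll":0,"grip":100}
    - {"xyz":[0,0,30],"roll":0,"grip":100}
    - {"xyz":[0,0,16],"roll":0,"grip":100}
    - {"xyz":[0,0,0],"roll":0,"grip":100}

```text
time_s: 12.25
position: [0.4352, 0.1515, 0.0458]
tcp_rot: [[-0.15, 0.989, -0.005], [0.989, 0.15, -0.0], [0.0, -0.006, -1.0]]
force: [0.7, 0.4, 0.8]
opening: 1.002
grasp_force: 0.0
```

Run:
```python
from h import *
go(.438,.152,.03,8.6)
```

```text
t 12.25 pos [435.2 151.5  45.8] yaw 8.63 F [0.7 0.4 0.8] op 1.0 gf 0.0 tilt [-0.005 -0.   ]
ROLL rad 0.001 then xyz mm 0.1 2.8 15.8
```

Emit:
move_arm:
  increments:
    - {"xyz":[0,0,15],"roll":0,"grip":100}
    - {"xyz":[0,0,0],"roll":0,"grip":50}
    - {"xyz":[0,0,0],"roll":0,"grip":50}
    - {"xyz":[0,0,0],"roll":0,"grip":50}
    - {"xyz":[0,0,0],"roll":0,"grip":50}

```text
time_s: 12.67
position: [0.4377, 0.1518, 0.0343]
tcp_rot: [[-0.151, 0.989, 0.002], [0.989, 0.151, 0.0], [-0.0, 0.002, -1.0]]
force: [1.5, -0.4, 0.2]
opening: 0.786
grasp_force: 0.0
```

Emit:
move_arm:
  increments:
    - {"xyz":[0,0,0],"roll":0,"grip":50}
    - {"xyz":[0,0,0],"roll":0,"grip":50}
    - {"xyz":[0,0,-8],"roll":0,"grip":50}
    - {"xyz":[0,0,-20],"roll":0,"grip":50}
    - {"xyz":[0,0,-22],"roll":0,"grip":50}

```text
time_s: 13.08
position: [0.4343, 0.1514, 0.0824]
tcp_rot: [[-0.15, 0.989, -0.007], [0.989, 0.15, -0.001], [0.0, -0.007, -1.0]]
force: [0.7, -0.7, -7.5]
opening: 0.687
grasp_force: 30.0
```

Run:
```python
from h import *
go(.598,.048,.06,10.5)
Z=np.load('top0.npz');C=cloud('top',Z['d']);p=Z['p'].astype(int);g=p.mean(2);sat=p.max(2)-p.min(2)
W=np.load('w1.npz');CW=W['C'];pw=W['p'].astype(int)
for n,CC,P in(('top',C,p),('wrist',CW,pw)):
    z=CC[...,2];a=np.radians(10.5);D=CC[...,:2]-[.598,.048];lx=D@[np.cos(a),np.sin(a)];ly=D@[-np.sin(a),np.cos(a)]
    roi=(abs(lx)<.06)&(abs(ly)<.13)&np.isfinite(z)
    z0=np.median(z[roi]);q=roi&(z>z0+.005)&(z<z0+.03)
    print(n,'floor',z0.round(4),'rim pts',q.sum(),rect(CC[q]))
    k,l,st,_=cv2.connectedComponentsWithStats((roi&(P.mean(2)<95)).astype(np.uint8))
    i=1+np.argmax(st[1:,4]);print('  dark',st[i,4],rect(CC[l==i]))
    # rim lines in local frame
    for nm,s,t in(('front',(lx<-.02)&(abs(abs(ly)-.056)<.045),lx),('back',(lx>.02)&(abs(abs(ly)-.056)<.045),lx),('left',(ly>.09)&(abs(lx)<.03),ly),('mid',(abs(ly)<.025)&(abs(lx)<.03),ly),('right',(ly<-.09)&(abs(lx)<.03),ly)):
        m=q&s
        if m.sum()>5:
            o=ly if t is lx else lx; f=np.polyfit(o[m],t[m],1);print('  ',nm,m.sum(),np.median(t[m]).round(4),'slope deg',np.degrees(f[0]).round(2))
```

```text
t 13.08 pos [434.3 151.4  82.4] yaw 8.65 F [ 0.7 -0.7 -7.5] op 0.69 gf 30.0 tilt [-0.007 -0.001]
ROLL rad -0.032 then xyz mm -131.5 142.1 22.4
top floor 0.0073 rim pts 527 (array([597.4,  45.2]), array([116.2, 230.2]), 10.9)
  dark 395 (array([607.4,  40.9]), array([102.3, 229.5]), 10.7)
   front 155 -0.0399 slope deg -0.48
   back 150 0.0421 slope deg -0.4
   left 43 0.1072 slope deg -1.18
   mid 45 -0.0008 slope deg -3.61
   right 39 -0.1098 slope deg 3.22
wrist floor 0.0062 rim pts 1375 (array([600.7,  54.8]), array([ 89.2, 206.4]), 10.4)
  dark 407 (array([525.6, 160.5]), array([18.8, 12.3]), 10.1)
   front 374 -0.0379 slope deg -0.03
   back 431 0.0433 slope deg -0.23
   left 285 0.1064 slope deg -0.29
```

Emit:
move_arm:
  increments:
    - {"xyz":[0,0,-20],"roll":-0.032,"grip":50}
    - {"xyz":[0,0,0],"roll":0,"grip":50}

```text
time_s: 13.25
position: [0.4378, 0.1519, 0.1055]
tcp_rot: [[-0.183, 0.983, 0.004], [0.983, 0.183, 0.0], [-0.0, 0.004, -1.0]]
force: [1.0, -0.7, -8.2]
opening: 0.69
grasp_force: 30.0
```

Run:
```python
from h import *
go(.5908,.1011,.06,10.5)
```

```text
t 13.25 pos [437.8 151.9 105.5] yaw 10.53 F [ 1.  -0.7 -8.2] op 0.69 gf 30.0 tilt [0.004 0.   ]
ROLL rad 0.001 then xyz mm -77.8 141.2 45.5
```

Emit:
move_arm:
  increments:
    - {"xyz":[-7.8,14,0],"roll":0,"grip":50}
    - {"xyz":[-14,26,0],"roll":0,"grip":50}
    - {"xyz":[-16,29,0],"roll":0,"grip":50}
    - {"xyz":[-16,29,0],"roll":0,"grip":50}
    - {"xyz":[-14,25,0],"roll":0,"grip":50}

```text
time_s: 13.67
position: [0.5708, 0.1066, 0.1013]
tcp_rot: [[-0.181, 0.983, -0.002], [0.983, 0.181, -0.0], [0.0, -0.002, -1.0]]
force: [-0.1, -0.1, -8.1]
opening: 0.69
grasp_force: 30.0
```

Emit:
move_arm:
  increments:
    - {"xyz":[-7,12,0],"roll":0,"grip":50}
    - {"xyz":[-3,6,0],"roll":0,"grip":50}
    - {"xyz":[0,0,10],"roll":0,"grip":50}
    - {"xyz":[0,0,20],"roll":0,"grip":50}
    - {"xyz":[0,0,10],"roll":0,"grip":50}

```text
time_s: 14.08
position: [0.585, 0.1014, 0.0597]
tcp_rot: [[-0.182, 0.983, -0.009], [0.983, 0.182, 0.0], [0.002, -0.008, -1.0]]
force: [-1.4, 0.7, -8.6]
opening: 0.687
grasp_force: 30.0
```

Emit:
move_arm:
  increments:
    - {"xyz":[0,0,0],"roll":0,"grip":50}
    - {"xyz":[0,0,0],"roll":0,"grip":50}

```text
time_s: 14.25
position: [0.5868, 0.1014, 0.0614]
tcp_rot: [[-0.182, 0.983, -0.006], [0.983, 0.182, 0.0], [0.001, -0.006, -1.0]]
force: [0.6, 0.1, -6.6]
opening: 0.689
grasp_force: 30.0
```

Run:
```python
from h import *
go(.5908,.1011,.039,10.5)
p,d=bot.capture('side')
m=bot.camera_model('side');R=cv2.Rodrigues(m['rvec'])[0]
q=cv2.projectPoints(np.array([[.59,.1,.05]]),m['rvec'],m['tvec'],m['intrinsics'],None)[0].ravel().astype(int)
c=p[max(0,q[1]-75):q[1]+75,max(0,q[0]-100):q[0]+100];print(q)
cv2.imwrite('pics/s2.png',cv2.resize(c,None,fx=4,fy=4,interpolation=2)[...,::-1])
```

```text
t 14.25 pos [586.8 101.4  61.4] yaw 10.51 F [ 0.6  0.1 -6.6] op 0.69 gf 30.0 tilt [-0.006  0.   ]
ROLL rad 0.0 then xyz mm -1.0 3.9 22.4
[326 198]
```

View pics/s2.png

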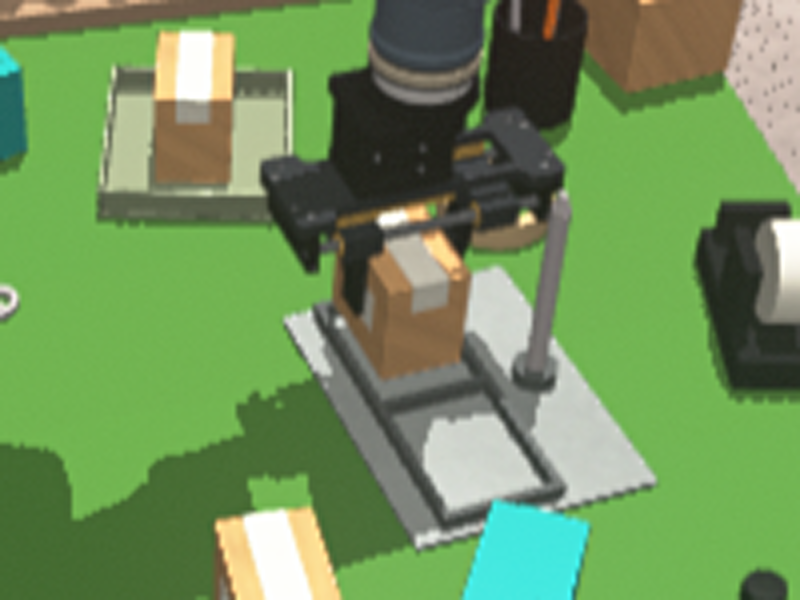

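Carton2 stands in the tray at (195,110), and carton1 hangs over the left pocket at (415,310), clear of the rod at (550,280). I lower it.

Emit:
move_arm:
  increments:
    - {"xyz":[-0.5,2.5,4],"roll":0,"grip":50}
    - {"xyz":[0,0,7],"roll":0,"grip":50}
    - {"xyz":[0,0,5],"roll":0,"grip":50}
    - {"xyz":[0,0,2],"roll":0,"grip":50}
    - {"xyz":[0,0,0],"roll":0,"grip":50}

```text
time_s: 14.72
position: [0.5915, 0.1008, 0.0443]
tcp_rot: [[-0.182, 0.983, -0.002], [0.983, 0.182, 0.0], [0.0, -0.002, -1.0]]
force: [0.4, 1.0, -8.3]
opening: 0.689
grasp_force: 30.0
```

Emit:
move_arm:
  increments:
    - {"xyz":[0,0,1.5],"roll":0,"grip":50}
    - {"xyz":[0,0,1],"roll":0,"grip":50}
    - {"xyz":[0,0,1],"roll":0,"grip":50}
    - {"xyz":[0,0,0],"roll":0,"grip":50}

```text
time_s: 15.05
position: [0.5922, 0.1008, 0.0415]
tcp_rot: [[-0.182, 0.983, -0.0], [0.983, 0.182, -0.0], [0.0, -0.0, -1.0]]
force: [-0.6, -0.3, -7.9]
opening: 0.688
grasp_force: 30.0
```

Emit:
move_arm:
  increments:
    - {"xyz":[0,-0.5,1],"roll":0,"grip":50}
    - {"xyz":[0,0,1],"roll":0,"grip":50}
    - {"xyz":[0,0,0.7],"roll":0,"grip":50}
    - {"xyz":[0,0,0],"roll":0,"grip":50}

```text
time_s: 15.38
position: [0.5919, 0.1007, 0.0401]
tcp_rot: [[-0.182, 0.983, 0.001], [0.983, 0.182, -0.0], [-0.0, 0.001, -1.0]]
force: [-1.8, 0.1, 3.3]
opening: 0.69
grasp_force: 30.0
```

Emit:
move_arm:
  increments:
    - {"xyz":[0,0,0.5],"roll":0,"grip":50}
    - {"xyz":[0,0,0.5],"roll":0,"grip":50}
    - {"xyz":[0,0,0],"roll":0,"grip":50}

```text
time_s: 15.63
position: [0.5919, 0.1007, 0.0401]
tcp_rot: [[-0.182, 0.983, 0.001], [0.983, 0.182, -0.0], [-0.0, 0.001, -1.0]]
force: [-3.3, -0.2, 10.8]
opening: 0.688
grasp_force: 30.0
```

Emit:
move_arm:
  increments:
    - {"xyz":[0,0,0],"roll":0,"grip":100}
    - {"xyz":[0,0,0],"roll":0,"grip":100}
    - {"xyz":[0,0,0],"roll":0,"grip":100}
    - {"xyz":[0,0,-10],"roll":0,"grip":100}
    - {"xyz":[0,0,-30],"roll":0,"grip":100}

```text
time_s: 16.05
position: [0.5889, 0.1006, 0.0749]
tcp_rot: [[-0.182, 0.983, -0.008], [0.983, 0.182, 0.0], [0.002, -0.008, -1.0]]
force: [0.1, -0.2, 0.3]
opening: 0.952
grasp_force: 0.0
```

Emit:
move_arm:
  increments:
    - {"xyz":[0,0,-40],"roll":0,"grip":100}
    - {"xyz":[0,0,-40],"roll":0,"grip":100}
    - {"xyz":[0,0,-40],"roll":0.083,"grip":100}
    - {"xyz":[0,0,0],"roll":0.083,"grip":100}
    - {"xyz":[-15,-8,0],"roll":0,"grip":100}

```text
time_s: 16.47
position: [0.5879, 0.0873, 0.2025]
tcp_rot: [[-0.016, 1.0, 0.012], [1.0, 0.016, 0.001], [0.001, 0.012, -1.0]]
force: [-0.3, -0.6, -0.6]
opening: 0.995
grasp_force: 0.0
```

Run:
```python
from h import *
go(.455,-.152,.2,1.0)
```

```text
t 16.47 pos [587.9  87.3 202.5] yaw 0.93 F [-0.3 -0.6 -0.6] op 1.0 gf 0.0 tilt [0.012 0.001]
ROLL rad -0.001 then xyz mm -236.9 -137.1 2.5
```

Emit:
move_arm:
  increments:
    - {"xyz":[-29,-16.5,0],"roll":0,"grip":100}
    - {"xyz":[-32,-18.5,0],"roll":0,"grip":100}
    - {"xyz":[-32,-18.5,0],"roll":0,"grip":100}
    - {"xyz":[-32,-18.5,0],"roll":0,"grip":100}
    - {"xyz":[-32,-18.5,0],"roll":0,"grip":100}

```text
time_s: 16.88
position: [0.4955, -0.0742, 0.1986]
tcp_rot: [[-0.018, 1.0, 0.001], [1.0, 0.018, -0.001], [-0.001, 0.001, -1.0]]
force: [0.1, -0.8, -0.6]
opening: 1.003
grasp_force: 0.0
```

Emit:
move_arm:
  increments:
    - {"xyz":[-32,-18.5,0],"roll":0,"grip":100}
    - {"xyz":[-25,-15,0],"roll":0,"grip":100}
    - {"xyz":[-13,-8,0],"roll":0,"grip":100}
    - {"xyz":[0,0,0],"roll":0,"grip":100}
    - {"xyz":[0,0,0],"roll":0,"grip":100}

```text
time_s: 17.3
position: [0.456, -0.1444, 0.1984]
tcp_rot: [[-0.014, 1.0, 0.001], [1.0, 0.014, -0.0], [-0.0, 0.001, -1.0]]
force: [0.8, 0.1, 0.4]
opening: 0.999
grasp_force: 0.0
```

Run:
```python
from h import *
go(.455,-.152,.033,1.0)
p,d,C=wcart(dict(c3=(.455,-.150),c1=(.591,.101)))
cv2.imwrite('pics/w3.png',p[...,::-1]);np.savez('w3.npz',p=p,C=C)
go(.455,-.152,.033,1.0)
```

```text
t 17.3 pos [ 456.  -144.4  198.4] yaw 0.83 F [0.8 0.1 0.4] op 1.0 gf 0.0 tilt [ 0.001 -0.   ]
ROLL rad -0.003 then xyz mm -7.6 -1.1 165.4
c3 (array([ 454.1, -149.9]), array([60.4, 90.7]), 2.1) 0.07999667354379457 6357
c1 (array([599.5,  56.7]), array([61.1,  3.1]), 8.9) 0.07653682609295757 206
t 17.35 pos [ 456.2 -143.6  198.3] yaw 0.92 F [ 0.   0.1 -0.2] op 1.0 gf 0.0 tilt [ 0.001 -0.   ]
ROLL rad -0.001 then xyz mm -8.3 -1.4 165.3
```

Emit:
move_arm:
  increments:
    - {"xyz":[-6.5,-2,20],"roll":-0.01,"grip":100}
    - {"xyz":[0,0,35],"roll":0,"grip":100}
    - {"xyz":[0,0,35],"roll":0,"grip":100}
    - {"xyz":[0,0,35],"roll":0,"grip":100}
    - {"xyz":[0,0,25],"roll":0,"grip":100}

```text
time_s: 17.77
position: [0.4541, -0.1486, 0.0458]
tcp_rot: [[-0.029, 1.0, -0.001], [1.0, 0.029, 0.001], [0.001, -0.001, -1.0]]
force: [0.1, -0.7, -0.4]
opening: 1.003
grasp_force: 0.0
```

Emit:
move_arm:
  increments:
    - {"xyz":[0,0,15],"roll":0,"grip":100}
    - {"xyz":[0,0,0],"roll":0,"grip":50}
    - {"xyz":[0,0,0],"roll":0,"grip":50}
    - {"xyz":[0,0,0],"roll":0,"grip":50}
    - {"xyz":[0,0,0],"roll":0,"grip":50}

```text
time_s: 18.18
position: [0.4552, -0.1503, 0.0341]
tcp_rot: [[-0.028, 1.0, 0.003], [1.0, 0.028, -0.002], [-0.002, 0.003, -1.0]]
force: [-0.1, -0.7, 0.1]
opening: 0.784
grasp_force: 0.0
```

Emit:
move_arm:
  increments:
    - {"xyz":[0,0,0],"roll":0,"grip":50}
    - {"xyz":[0,0,0],"roll":0,"grip":50}
    - {"xyz":[0,0,-8],"roll":0,"grip":50}
    - {"xyz":[0,0,-20],"roll":0,"grip":50}
    - {"xyz":[0,0,-22],"roll":0,"grip":50}

```text
time_s: 18.6
position: [0.4524, -0.1493, 0.0825]
tcp_rot: [[-0.026, 1.0, -0.004], [1.0, 0.026, 0.003], [0.003, -0.004, -1.0]]
force: [0.1, 0.3, -6.4]
opening: 0.688
grasp_force: 30.0
```

Emit:
move_arm:
  increments:
    - {"xyz":[0,0,-20],"roll":-0.083,"grip":50}
    - {"xyz":[0,0,0],"roll":-0.08,"grip":50}
    - {"xyz":[0,0,0],"roll":0,"grip":50}

```text
time_s: 18.85
position: [0.4542, -0.1503, 0.1041]
tcp_rot: [[-0.19, 0.982, 0.002], [0.982, 0.19, -0.001], [-0.001, 0.002, -1.0]]
force: [-0.9, -0.1, -7.2]
opening: 0.686
grasp_force: 30.0
```

Run:
```python
from h import *
go(.6112,-.0091,.06,10.5)
```

```text
t 18.85 pos [ 454.2 -150.3  104.1] yaw 10.95 F [-0.9 -0.1 -7.2] op 0.69 gf 30.0 tilt [ 0.002 -0.001]
ROLL rad 0.008 then xyz mm 110.2 180.1 44.1
```

Emit:
move_arm:
  increments:
    - {"xyz":[20,5,-15],"roll":0.006,"grip":50}
    - {"xyz":[30,15,-10],"roll":0,"grip":50}
    - {"xyz":[30,28,0],"roll":0,"grip":50}
    - {"xyz":[20,32,0],"roll":0,"grip":50}
    - {"xyz":[10,32,0],"roll":0,"grip":50}

```text
time_s: 19.27
position: [0.5412, -0.0178, 0.1268]
tcp_rot: [[-0.182, 0.983, -0.006], [0.983, 0.182, 0.003], [0.004, -0.006, -1.0]]
force: [0.3, -1.7, -7.8]
opening: 0.689
grasp_force: 30.0
```

Emit:
move_arm:
  increments:
    - {"xyz":[0,32,0],"roll":0,"grip":50}
    - {"xyz":[0,22,0],"roll":0,"grip":50}
    - {"xyz":[0,12,10],"roll":0,"grip":50}
    - {"xyz":[0,0,20],"roll":0,"grip":50}
    - {"xyz":[0,0,20],"roll":0,"grip":50}

```text
time_s: 19.68
position: [0.6091, -0.009, 0.0765]
tcp_rot: [[-0.181, 0.983, -0.0], [0.983, 0.181, 0.0], [0.0, -0.0, -1.0]]
force: [-0.8, 0.5, -7.9]
opening: 0.686
grasp_force: 30.0
```

Emit:
move_arm:
  increments:
    - {"xyz":[0,0,10],"roll":0,"grip":50}
    - {"xyz":[0,0,5],"roll":0,"grip":50}
    - {"xyz":[0,0,0],"roll":0,"grip":50}
    - {"xyz":[0,0,0],"roll":0,"grip":50}

```text
time_s: 20.02
position: [0.6086, -0.0096, 0.0628]
tcp_rot: [[-0.182, 0.983, -0.0], [0.983, 0.182, 0.0], [0.0, -0.0, -1.0]]
force: [0.4, 0.9, -6.3]
opening: 0.687
grasp_force: 30.0
```

Run:
```python
from h import *
go(.6112,-.0091,.042,10.5)
```

```text
t 20.02 pos [608.6  -9.6  62.8] yaw 10.49 F [ 0.4  0.9 -6.3] op 0.69 gf 30.0 tilt [-0.  0.]
ROLL rad -0.0 then xyz mm 0.0 2.6 20.8
```

Emit:
move_arm:
  increments:
    - {"xyz":[0,2.5,5],"roll":0,"grip":50}
    - {"xyz":[0,0,7],"roll":0,"grip":50}
    - {"xyz":[0,0,5],"roll":0,"grip":50}
    - {"xyz":[0,0,2],"roll":0,"grip":50}
    - {"xyz":[0,0,0],"roll":0,"grip":50}

```text
time_s: 20.43
position: [0.6104, -0.0089, 0.0431]
tcp_rot: [[-0.183, 0.983, -0.002], [0.983, 0.183, 0.0], [0.001, -0.002, -1.0]]
force: [0.4, -0.0, -8.0]
opening: 0.687
grasp_force: 30.0
```

Emit:
move_arm:
  increments:
    - {"xyz":[0,0,1],"roll":0,"grip":50}
    - {"xyz":[0,0,1],"roll":0,"grip":50}
    - {"xyz":[0,0,1],"roll":0,"grip":50}
    - {"xyz":[0,0,0],"roll":0,"grip":50}

```text
time_s: 20.77
position: [0.6112, -0.009, 0.0408]
tcp_rot: [[-0.183, 0.983, -0.0], [0.983, 0.183, 0.0], [0.0, -0.0, -1.0]]
force: [-0.4, -0.3, -7.6]
opening: 0.686
grasp_force: 30.0
```

Emit:
move_arm:
  increments:
    - {"xyz":[0,0,0.7],"roll":0,"grip":50}
    - {"xyz":[0,0,0.7],"roll":0,"grip":50}
    - {"xyz":[0,0,0.5],"roll":0,"grip":50}
    - {"xyz":[0,0,0],"roll":0,"grip":50}

```text
time_s: 21.1
position: [0.6113, -0.009, 0.0401]
tcp_rot: [[-0.183, 0.983, 0.001], [0.983, 0.183, -0.0], [-0.0, 0.001, -1.0]]
force: [-3.3, 0.3, 3.8]
opening: 0.687
grasp_force: 30.0
```

Emit:
move_arm:
  increments:
    - {"xyz":[0,0,0],"roll":0,"grip":50}

```text
time_s: 21.18
position: [0.6113, -0.009, 0.0401]
tcp_rot: [[-0.183, 0.983, 0.001], [0.983, 0.183, -0.0], [-0.0, 0.001, -1.0]]
force: [-4.3, 1.0, 6.0]
opening: 0.689
grasp_force: 30.0
```

Emit:
move_arm:
  increments:
    - {"xyz":[0,0,0],"roll":0,"grip":100}
    - {"xyz":[0,0,0],"roll":0,"grip":100}
    - {"xyz":[0,0,0],"roll":0,"grip":100}
    - {"xyz":[0,0,-10],"roll":0,"grip":100}
    - {"xyz":[0,0,-30],"roll":0,"grip":100}

```text
time_s: 21.6
position: [0.6083, -0.0086, 0.0758]
tcp_rot: [[-0.183, 0.983, -0.008], [0.983, 0.183, 0.002], [0.003, -0.008, -1.0]]
force: [-0.5, -0.3, -0.0]
opening: 0.959
grasp_force: 0.0
```

Emit:
move_arm:
  increments:
    - {"xyz":[0,0,-40],"roll":0,"grip":100}
    - {"xyz":[0,0,-40],"roll":0,"grip":100}
    - {"xyz":[0,0,-40],"roll":0,"grip":100}
    - {"xyz":[0,0,-40],"roll":0.125,"grip":100}
    - {"xyz":[0,0,0],"roll":0.125,"grip":100}

```text
time_s: 22.02
position: [0.6167, -0.0099, 0.2492]
tcp_rot: [[0.072, 0.997, 0.019], [0.997, -0.072, -0.004], [-0.002, 0.019, -1.0]]
force: [2.3, -1.3, 0.7]
opening: 0.997
grasp_force: 0.0
```

Emit:
move_arm:
  increments:
    - {"xyz":[0,0,0],"roll":0.125,"grip":100}
    - {"xyz":[0,0,0],"roll":0.125,"grip":100}
    - {"xyz":[0,0,0],"roll":0.125,"grip":100}
    - {"xyz":[0,0,0],"roll":0.125,"grip":100}
    - {"xyz":[0,0,0],"roll":0.125,"grip":100}

```text
time_s: 22.43
position: [0.6113, -0.0091, 0.2398]
tcp_rot: [[0.642, 0.767, 0.001], [0.767, -0.642, -0.0], [0.001, 0.001, -1.0]]
force: [-0.4, -0.1, 0.5]
opening: 1.004
grasp_force: 0.0
```

Emit:
move_arm:
  increments:
    - {"xyz":[0,0,0],"roll":0.125,"grip":100}
    - {"xyz":[0,0,0],"roll":0.125,"grip":100}
    - {"xyz":[0,0,0],"roll":0.125,"grip":100}
    - {"xyz":[0,0,0],"roll":0.125,"grip":100}
    - {"xyz":[0,0,0],"roll":0.125,"grip":100}

```text
time_s: 22.85
position: [0.6113, -0.009, 0.2396]
tcp_rot: [[0.969, 0.246, 0.001], [0.246, -0.969, -0.0], [0.001, 0.0, -1.0]]
force: [-0.6, 0.4, -0.2]
opening: 0.997
grasp_force: 0.0
```

Emit:
move_arm:
  increments:
    - {"xyz":[-30,0,0],"roll":0,"grip":100}
    - {"xyz":[-30,0,0],"roll":0,"grip":100}
    - {"xyz":[0,0,0],"roll":0,"grip":100}
    - {"xyz":[0,0,0],"roll":0,"grip":100}
    - {"xyz":[0,0,0],"roll":0,"grip":100}

```text
time_s: 23.27
position: [0.5541, -0.0244, 0.2399]
tcp_rot: [[0.968, 0.252, 0.003], [0.252, -0.968, -0.0], [0.002, 0.001, -1.0]]
force: [-0.2, -0.7, -0.4]
opening: 0.999
grasp_force: 0.0
```

Run:
```python
from h import *
go(.488,-.358,.2,-75.7)
C0=None
s0=bot.read_state()
p,d=bot.capture('wrist');s1=bot.read_state();print('moved',(s1['position']-s0['position'])*1000)
C=cloud('wrist',d);cv2.imwrite('pics/w4.png',p[...,::-1]);np.savez('w4.npz',p=p,C=C,d=d)
z=C[...,2]
for n,a in dict(cl=(.592,.1008),cr=(.6113,-.009)).items():
    q=(d>0)&(np.hypot(C[...,0]-a[0],C[...,1]-a[1])<.07)&(abs(z-.086)<.006)
    print(n,q.sum(),rect(C[q]) if q.sum()>20 else '',np.median(z[q]))
q=(d>0)&(np.hypot(C[...,0]-.677,C[...,1]-.060)<.03)&(z>.03)
for lo in(.03,.06,.09,.12,.15,.165):
    m=q&(z>lo)&(z<lo+.03)
    if m.sum()>3: print(lo,m.sum(),rect(C[m]),C[m].mean(0).round(4))
```

```text
t 23.27 pos [554.1 -24.4 239.9] yaw -75.42 F [-0.2 -0.7 -0.4] op 1.0 gf 0.0 tilt [ 0.003 -0.   ]
ROLL rad 0.005 then xyz mm -146.5 307.0 39.9
moved [ 0.42226313  0.03133554 -0.08621299]
cl 5027 (array([593.9,  88.9]), array([ 60.9, 115.5]), 10.2) 0.08616539517705152
cr 5848 (array([608.9,   2.6]), array([ 60.6, 115.9]), 11.0) 0.08612680697210645
0.03 62 (array([676. ,  56.8]), array([ 5.4, 13.2]), 57.8) [0.6755 0.0563 0.0455]
0.06 82 (array([675.9,  56.9]), array([ 5., 13.]), 57.1) [0.6752 0.0564 0.0747]
0.09 109 (array([675.8,  56.8]), array([ 4.9, 13.1]), 58.2) [0.6753 0.0562 0.1053]
0.12 152 (array([676.2,  56.6]), array([ 6.3, 13.8]), 64.2) [0.6755 0.0561 0.1358]
0.15 277 (array([677.7,  59.9]), array([12.1, 13.9]), 44.8) [0.6771 0.0589 0.1614]
0.165 86 (array([678.3,  60.4]), array([7.2, 7.2]), 56.4) [0.6783 0.0602 0.1672]
```

View pics/w4.png

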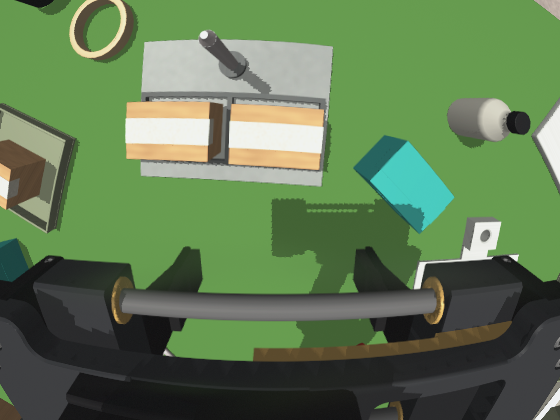

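Both full cartons stand in the pockets at (170,130) and (278,135), with their tops at 86 mm. The rod tip is at (207,37), which measures (678.3, 60.4) mm, and the boss of the plate shows at (485,237). Next is the plate.

Emit:
move_arm:
  increments:
    - {"xyz":[-7,14,0],"roll":0.005,"grip":100}
    - {"xyz":[-13,28,5],"roll":0,"grip":100}
    - {"xyz":[-14,30,5],"roll":0,"grip":100}
    - {"xyz":[-14,30,5],"roll":0,"grip":100}
    - {"xyz":[-14,30,5],"roll":0,"grip":100}

```text
time_s: 23.73
position: [0.5269, -0.1689, 0.2191]
tcp_rot: [[0.969, 0.248, 0.002], [0.248, -0.969, -0.001], [0.002, 0.001, -1.0]]
force: [0.7, -0.3, 0.5]
opening: 1.001
grasp_force: 0.0
```

Emit:
move_arm:
  increments:
    - {"xyz":[-14,30,5],"roll":0,"grip":100}
    - {"xyz":[-14,30,5],"roll":0,"grip":100}
    - {"xyz":[-14,30,5],"roll":0,"grip":100}
    - {"xyz":[-14,30,5],"roll":0,"grip":100}
    - {"xyz":[-14,28,0],"roll":0,"grip":100}

```text
time_s: 24.15
position: [0.4949, -0.3302, 0.198]
tcp_rot: [[0.969, 0.247, -0.0], [0.247, -0.969, 0.0], [0.0, -0.0, -1.0]]
force: [0.3, 0.0, 1.0]
opening: 1.002
grasp_force: 0.0
```

Emit:
move_arm:
  increments:
    - {"xyz":[-11,20,0],"roll":0,"grip":100}
    - {"xyz":[-3,7,0],"roll":0,"grip":100}
    - {"xyz":[0,0,0],"roll":0,"grip":100}
    - {"xyz":[0,0,0],"roll":0,"grip":100}
    - {"xyz":[0,0,0],"roll":0,"grip":100}

```text
time_s: 24.57
position: [0.4881, -0.3561, 0.1988]
tcp_rot: [[0.969, 0.249, -0.0], [0.249, -0.969, 0.001], [0.0, -0.001, -1.0]]
force: [0.6, -0.3, -1.0]
opening: 1.002
grasp_force: 0.0
```

Run:
```python
from h import *
go(.488,-.358,.018,-75.7)
s0=bot.read_state()
p,d=bot.capture('wrist');s1=bot.read_state();print('moved',((s1['position']-s0['position'])*1000).round(1))
C=cloud('wrist',d);np.savez('w5.npz',p=p,C=C,d=d)
z=C[...,2];cv2.imwrite('pics/w5.png',p[...,::-1])
near=(d>0)&(np.hypot(C[...,0]-.488,C[...,1]+.358)<.06)
q=near&(abs(z-.054)<.005);print('blk',q.sum(),rect(C[q]),np.median(z[q]))
nb=(d>0)&(np.hypot(C[...,0]-.560,C[...,1]+.340)<.05)
q=nb&(abs(z-.024)<.005);print('boss',q.sum(),rect(C[q]),np.median(z[q]))
g=p.mean(2);m=nb&(np.hypot(C[...,0]-.560,C[...,1]+.340)<.016)&(g<.6*np.median(g[q]));print('hole',m.sum(),C[m].mean(0),rect(C[m]))
q=(d>0)&(np.hypot(C[...,0]-.486,C[...,1]+.358)<.15)&(z>.004)&(z<.0085);print('plate',rect(C[q]))
```

```text
t 24.57 pos [ 488.1 -356.1  198.8] yaw -75.61 F [ 0.6 -0.3 -1. ] op 1.0 gf 0.0 tilt [-0.     0.001]
ROLL rad 0.002 then xyz mm -0.6 1.8 180.8
moved [-0.   0.2  0.1]
blk 1358 (array([ 488.2, -358.3]), array([45.7, 29.1]), 15.1) 0.05388234528590102
boss 1749 (array([ 559. , -339.4]), array([43.5, 50.6]), 15.3) 0.02406805862711281
hole 263 [ 0.55852122 -0.33940085  0.00136673] (array([ 558.8, -339.5]), array([19.1, 18.4]), 77.6)
plate (array([ 502.1, -354.7]), array([130.2, 200.7]), 15.1)
```

View pics/w5.png

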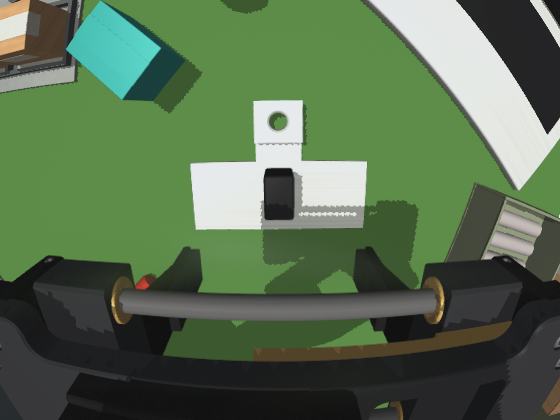

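The wrist view shows the block at (279,194) and the boss hole at (278,121). The plate lies at yaw 15.1°. I descend and grip it.

Emit:
move_arm:
  increments:
    - {"xyz":[-0.5,2,20],"roll":-0.012,"grip":100}
    - {"xyz":[0,0,35],"roll":0,"grip":100}
    - {"xyz":[0,0,35],"roll":0,"grip":100}
    - {"xyz":[0,0,35],"roll":0,"grip":100}
    - {"xyz":[0,0,30],"roll":0,"grip":100}

```text
time_s: 25.03
position: [0.4879, -0.3577, 0.0424]
tcp_rot: [[0.965, 0.261, -0.001], [0.261, -0.965, 0.001], [-0.0, -0.001, -1.0]]
force: [-0.1, -0.3, -0.3]
opening: 1.002
grasp_force: 0.0
```

Emit:
move_arm:
  increments:
    - {"xyz":[0,0,15],"roll":0,"grip":80}
    - {"xyz":[0,0,8],"roll":0,"grip":60}
    - {"xyz":[0,0,2],"roll":0,"grip":50}
    - {"xyz":[0,0,0],"roll":0,"grip":40}
    - {"xyz":[0,0,0],"roll":0,"grip":40}

```text
time_s: 25.45
position: [0.4887, -0.3601, 0.0203]
tcp_rot: [[0.966, 0.26, 0.002], [0.26, -0.966, -0.002], [0.001, 0.002, -1.0]]
force: [0.7, 0.4, 0.4]
opening: 0.706
grasp_force: 0.0
```

Run:
```python
from h import *
go(.4882,-.3583,.017,-74.9)
```

```text
t 25.45 pos [ 488.7 -360.1   20.3] yaw -74.96 F [0.7 0.4 0.4] op 0.71 gf 0.0 tilt [ 0.002 -0.002]
ROLL rad -0.001 then xyz mm 0.0 -1.9 3.3
```

Emit:
move_arm:
  increments:
    - {"xyz":[0,-1,3],"roll":0,"grip":20}
    - {"xyz":[0,0,0],"roll":0,"grip":20}
    - {"xyz":[0,0,0],"roll":0,"grip":20}
    - {"xyz":[0,0,0],"roll":0,"grip":20}
    - {"xyz":[0,0,0],"roll":0,"grip":20}

```text
time_s: 25.87
position: [0.4872, -0.3584, 0.0164]
tcp_rot: [[0.966, 0.259, -0.0], [0.259, -0.966, 0.001], [-0.0, -0.001, -1.0]]
force: [0.5, 1.1, 2.8]
opening: 0.342
grasp_force: 30.1
```

Emit:
move_arm:
  increments:
    - {"xyz":[0,0,0],"roll":0,"grip":20}
    - {"xyz":[0,0,0],"roll":0,"grip":20}
    - {"xyz":[0,0,0],"roll":0,"grip":20}

```text
time_s: 26.12
position: [0.4872, -0.3584, 0.0164]
tcp_rot: [[0.966, 0.259, -0.0], [0.259, -0.966, 0.001], [-0.0, -0.001, -1.0]]
force: [-1.4, 2.3, 5.6]
opening: 0.346
grasp_force: 30.1
```

Emit:
move_arm:
  increments:
    - {"xyz":[0,0,-6],"roll":0,"grip":20}
    - {"xyz":[0,0,-16],"roll":0,"grip":20}
    - {"xyz":[0,0,-25],"roll":0,"grip":20}
    - {"xyz":[0,0,-28],"roll":0,"grip":20}
    - {"xyz":[0,0,-28],"roll":0,"grip":20}

```text
time_s: 26.53
position: [0.4866, -0.3584, 0.1188]
tcp_rot: [[0.966, 0.259, -0.002], [0.259, -0.966, 0.001], [-0.001, -0.002, -1.0]]
force: [0.5, -0.0, -3.6]
opening: 0.343
grasp_force: 30.1
```

Emit:
move_arm:
  increments:
    - {"xyz":[0,0,-28],"roll":0,"grip":20}
    - {"xyz":[0,0,-28],"roll":0.02,"grip":20}
    - {"xyz":[0,0,-24],"roll":0.02,"grip":20}
    - {"xyz":[0,0,-14],"roll":0.02,"grip":20}
    - {"xyz":[0,0,-8],"roll":0.019,"grip":20}

```text
time_s: 26.95
position: [0.4878, -0.3597, 0.223]
tcp_rot: [[0.984, 0.181, 0.002], [0.181, -0.984, -0.003], [0.002, 0.003, -1.0]]
force: [0.4, -0.1, -3.6]
opening: 0.336
grasp_force: 30.1
```

Run:
```python
from h import *
go(.6052,.047,.22,-79.5)
```

```text
t 26.95 pos [ 487.8 -359.7  223. ] yaw -79.6 F [ 0.4 -0.1 -3.6] op 0.34 gf 30.1 tilt [ 0.002 -0.003]
ROLL rad -0.002 then xyz mm 189.5 -378.5 3.0
```

Emit:
move_arm:
  increments:
    - {"xyz":[5,-10,-2],"roll":0,"grip":20}
    - {"xyz":[10,-20,0],"roll":0,"grip":20}
    - {"xyz":[13,-26,0],"roll":0,"grip":20}
    - {"xyz":[13,-26,0],"roll":0,"grip":20}
    - {"xyz":[13,-26,0],"roll":0,"grip":20}

```text
time_s: 27.37
position: [0.5198, -0.2402, 0.2209]
tcp_rot: [[0.983, 0.181, -0.003], [0.181, -0.983, 0.003], [-0.003, -0.004, -1.0]]
force: [-0.4, -0.4, -3.4]
opening: 0.341
grasp_force: 30.1
```

Emit:
move_arm:
  increments:
    - {"xyz":[13,-26,0],"roll":0,"grip":20}
    - {"xyz":[13,-26,0],"roll":0,"grip":20}
    - {"xyz":[13,-26,0],"roll":0,"grip":20}
    - {"xyz":[13,-26,0],"roll":0,"grip":20}
    - {"xyz":[13,-26,0],"roll":0,"grip":20}

```text
time_s: 27.78
position: [0.5599, -0.1005, 0.2209]
tcp_rot: [[0.983, 0.182, -0.004], [0.182, -0.983, 0.002], [-0.004, -0.003, -1.0]]
force: [0.4, 0.1, -3.6]
opening: 0.345
grasp_force: 30.1
```

Emit:
move_arm:
  increments:
    - {"xyz":[13,-26,0],"roll":0,"grip":20}
    - {"xyz":[13,-26,0],"roll":0,"grip":20}
    - {"xyz":[13,-26,0],"roll":0,"grip":20}
    - {"xyz":[13,-26,0],"roll":0,"grip":20}
    - {"xyz":[10,-20,0],"roll":0,"grip":20}

```text
time_s: 28.2
position: [0.5982, 0.0334, 0.2208]
tcp_rot: [[0.983, 0.183, -0.004], [0.183, -0.983, 0.002], [-0.004, -0.002, -1.0]]
force: [0.0, -0.1, -4.2]
opening: 0.342
grasp_force: 30.1
```

Emit:
move_arm:
  increments:
    - {"xyz":[5,-12,0],"roll":0,"grip":20}
    - {"xyz":[3,-4,0],"roll":0,"grip":20}
    - {"xyz":[0,0,0],"roll":0,"grip":20}
    - {"xyz":[0,0,0],"roll":0,"grip":20}
    - {"xyz":[0,0,0],"roll":0,"grip":20}

```text
time_s: 28.62
position: [0.604, 0.0459, 0.2226]
tcp_rot: [[0.984, 0.181, -0.001], [0.181, -0.984, -0.001], [-0.001, 0.0, -1.0]]
force: [-0.0, -0.0, -4.2]
opening: 0.342
grasp_force: 30.1
```

Run:
```python
from h import *
go(.6052,.047,.2,-79.5)
p,d=bot.capture('wrist');C=cloud('wrist',d);np.savez('w6.npz',p=p,C=C,d=d);cv2.imwrite('pics/w6.png',cv2.resize(p[0:300,100:460],None,fx=2,fy=2)[...,::-1])
z=C[...,2];s=bot.read_state();R=s['tcp_rot'];h=s['position']+R@[.0741,.0002,.0164]
print('hole pred',h)
nb=(d>0)&(np.hypot(C[...,0]-h[0],C[...,1]-h[1])<.045)
q=nb&(abs(z-h[2]-.024)<.006);print('boss',q.sum(),rect(C[q]),np.median(z[q]),'pred z',h[2]+.024)
b=(d>0)&(np.hypot(C[...,0]-s['position'][0],C[...,1]-s['position'][1])<.15)&(abs(z-h[2]-.006)<.005)
A=np.c_[C[b][:,:2],np.ones(b.sum())];f=np.linalg.lstsq(A,C[b][:,2],rcond=None)[0];print('plate',rect(C[b]),'tilt deg',np.degrees(f[:2]).round(2))
m=nb&(np.hypot(C[...,0]-h[0],C[...,1]-h[1])<.03)&(z<.172)&(z>.14);print('rod thru hole',m.sum(),C[m].mean(0) if m.any() else '')
```

```text
t 28.62 pos [604.   45.9 222.6] yaw -79.6 F [-0.  -0.  -4.2] op 0.34 gf 30.1 tilt [-0.001 -0.001]
ROLL rad -0.002 then xyz mm 1.3 -0.8 22.6
hole pred [0.67706378 0.05897356 0.20627737]
boss 8462 (array([677.4,  57.7]), array([44.5, 50.4]), 10.4) 0.23019754017070776 pred z 0.2302773692506212
plate (array([616.5,  45.6]), array([196.6, 129.1]), 75.0) tilt deg [-0.34 -0.11]
rod thru hole 327 [0.67861185 0.06075264 0.16262756]
```

View pics/w6.png

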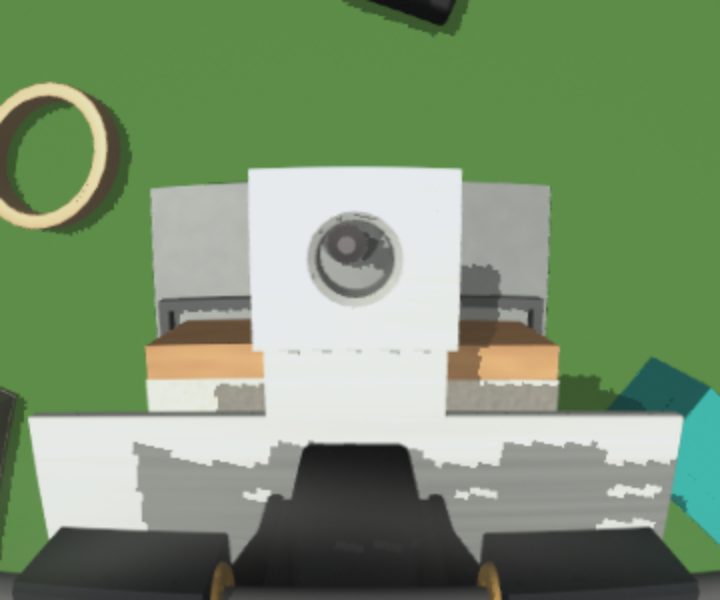

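The rod tip shows inside the hole at (347,243), against a hole centre of (355,258). That needs a 2 mm correction before lowering.

Emit:
move_arm:
  increments:
    - {"xyz":[1.5,-1.9,5],"roll":0,"grip":20}
    - {"xyz":[0,0,10],"roll":0,"grip":20}
    - {"xyz":[0,0,9],"roll":0,"grip":20}
    - {"xyz":[0,0,5],"roll":0,"grip":20}
    - {"xyz":[0,0,2],"roll":0,"grip":20}

```text
time_s: 29.08
position: [0.6043, 0.0493, 0.1899]
tcp_rot: [[0.983, 0.182, -0.004], [0.182, -0.983, 0.0], [-0.004, -0.001, -1.0]]
force: [-1.4, 0.2, -2.9]
opening: 0.34
grasp_force: 30.1
```

Emit:
move_arm:
  increments:
    - {"xyz":[0,0,0],"roll":0,"grip":20}
    - {"xyz":[0,0,0],"roll":0,"grip":20}

```text
time_s: 29.25
position: [0.6057, 0.0494, 0.1917]
tcp_rot: [[0.983, 0.182, -0.0], [0.182, -0.983, 0.0], [-0.0, -0.0, -1.0]]
force: [-0.1, 0.4, -3.0]
opening: 0.339
grasp_force: 30.1
```

Run:
```python
from h import *
go(.6055,.0474,.1024,-79.5)
p,d=bot.capture('wrist');C=cloud('wrist',d)
z=C[...,2];s=bot.read_state();R=s['tcp_rot'];h=s['position']+R@[.0741,.0002,.0164]
print('hole pred',h)
nb=(d>0)&(np.hypot(C[...,0]-h[0],C[...,1]-h[1])<.045)
q=nb&(abs(z-h[2]-.024)<.006);r=rect(C[q]);print('boss',q.sum(),r,np.median(z[q]))
cv2.imwrite('pics/w7.png',cv2.resize(p[50:220,190:370],None,fx=3,fy=3)[...,::-1])
m=nb&(np.hypot(C[...,0]-h[0],C[...,1]-h[1])<.009)&(z>.15)&(z<.172);print('rod',m.sum(),rect(C[m]) if m.any() else '')
```

```text
t 29.25 pos [605.7  49.4 191.7] yaw -79.53 F [-0.1  0.4 -3. ] op 0.34 gf 30.1 tilt [-0.  0.]
ROLL rad -0.001 then xyz mm -0.5 1.9 89.3
hole pred [0.67884951 0.06268054 0.17572864]
boss 8471 (array([679.2,  61.4]), array([44.5, 50.4]), 10.6) 0.19962840755658873
rod 433 (array([678.3,  61. ]), array([13.4, 13.9]), 10.7)
```

View pics/w7.png

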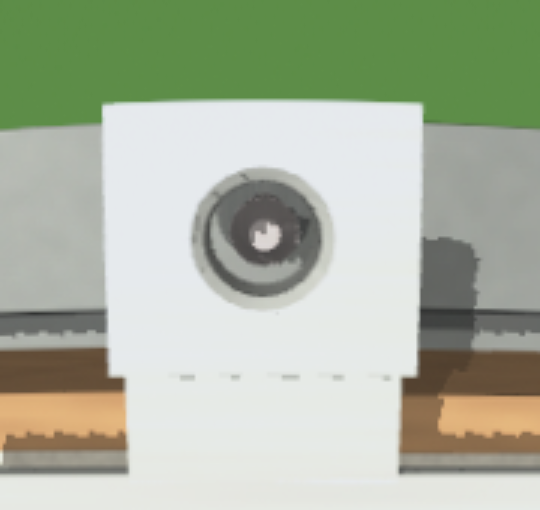

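The rod tip at (265,235) sits just inside the hole centred at (262,238). I trim by about 1 mm and lower in stages, watching the force.

Emit:
move_arm:
  increments:
    - {"xyz":[-0.8,0.9,0],"roll":0,"grip":20}
    - {"xyz":[0,0,5],"roll":0,"grip":20}
    - {"xyz":[0,0,6],"roll":0,"grip":20}
    - {"xyz":[0,0,6],"roll":0,"grip":20}
    - {"xyz":[0,0,5],"roll":0,"grip":20}

```text
time_s: 29.72
position: [0.6045, 0.0484, 0.169]
tcp_rot: [[0.983, 0.182, -0.001], [0.182, -0.983, 0.0], [-0.001, -0.0, -1.0]]
force: [-0.0, 0.0, -2.9]
opening: 0.338
grasp_force: 30.1
```

Emit:
move_arm:
  increments:
    - {"xyz":[0,0,0],"roll":0,"grip":20}
    - {"xyz":[0,0,0],"roll":0,"grip":20}

```text
time_s: 29.88
position: [0.6046, 0.0484, 0.1692]
tcp_rot: [[0.983, 0.182, -0.001], [0.182, -0.983, 0.0], [-0.001, -0.0, -1.0]]
force: [0.3, 0.0, -3.4]
opening: 0.341
grasp_force: 30.1
```

Emit:
move_arm:
  increments:
    - {"xyz":[0.3,0.2,5],"roll":0,"grip":20}
    - {"xyz":[0,0,6],"roll":0,"grip":20}
    - {"xyz":[0,0,6],"roll":0,"grip":20}
    - {"xyz":[0,0,6],"roll":0,"grip":20}
    - {"xyz":[0,0,4],"roll":0,"grip":20}

```text
time_s: 30.3
position: [0.6048, 0.0483, 0.1418]
tcp_rot: [[0.983, 0.182, -0.001], [0.182, -0.983, 0.0], [-0.001, -0.0, -1.0]]
force: [-0.0, 0.2, -4.0]
opening: 0.343
grasp_force: 30.1
```

Emit:
move_arm:
  increments:
    - {"xyz":[0,0,6],"roll":0,"grip":20}
    - {"xyz":[0,0,6],"roll":0,"grip":20}
    - {"xyz":[0,0,6],"roll":0,"grip":20}
    - {"xyz":[0,0,6],"roll":0,"grip":20}
    - {"xyz":[0,0,4],"roll":0,"grip":20}

```text
time_s: 30.72
position: [0.605, 0.0482, 0.114]
tcp_rot: [[0.983, 0.182, -0.001], [0.182, -0.983, 0.0], [-0.001, -0.0, -1.0]]
force: [-0.3, -0.2, -3.0]
opening: 0.343
grasp_force: 30.1
```

Emit:
move_arm:
  increments:
    - {"xyz":[0,0,3],"roll":0,"grip":20}
    - {"xyz":[0,0,2],"roll":0,"grip":20}
    - {"xyz":[0,0,1.5],"roll":0,"grip":20}
    - {"xyz":[0,0,0],"roll":0,"grip":20}
    - {"xyz":[0,0,0],"roll":0,"grip":20}

```text
time_s: 31.13
position: [0.6055, 0.0482, 0.1086]
tcp_rot: [[0.983, 0.182, 0.0], [0.182, -0.983, 0.0], [0.0, 0.0, -1.0]]
force: [-0.7, 0.1, -4.2]
opening: 0.343
grasp_force: 30.1
```

Emit:
move_arm:
  increments:
    - {"xyz":[0,0,1.5],"roll":0,"grip":20}
    - {"xyz":[0,0,1.5],"roll":0,"grip":20}
    - {"xyz":[0,0,1],"roll":0,"grip":20}
    - {"xyz":[0,0,0.5],"roll":0,"grip":20}
    - {"xyz":[0,0,0],"roll":0,"grip":20}

```text
time_s: 31.55
position: [0.6052, 0.0482, 0.1038]
tcp_rot: [[0.983, 0.182, -0.0], [0.182, -0.983, 0.0], [-0.0, -0.0, -1.0]]
force: [-0.4, 0.3, -2.9]
opening: 0.343
grasp_force: 30.1
```

Emit:
move_arm:
  increments:
    - {"xyz":[0,0,0.6],"roll":0,"grip":20}
    - {"xyz":[0,0,0.6],"roll":0,"grip":20}
    - {"xyz":[0,0,0],"roll":0,"grip":20}
    - {"xyz":[0,0,0],"roll":0,"grip":20}

```text
time_s: 31.88
position: [0.6053, 0.0483, 0.1027]
tcp_rot: [[0.983, 0.182, -0.0], [0.182, -0.983, 0.0], [-0.0, -0.0, -1.0]]
force: [0.1, 0.0, -3.6]
opening: 0.343
grasp_force: 30.1
```

Emit:
move_arm:
  increments:
    - {"xyz":[0,0,0.5],"roll":0,"grip":20}
    - {"xyz":[0,0,0.5],"roll":0,"grip":20}
    - {"xyz":[0,0,0],"roll":0,"grip":20}
    - {"xyz":[0,0,0],"roll":0,"grip":20}

```text
time_s: 32.22
position: [0.6054, 0.0482, 0.1024]
tcp_rot: [[0.983, 0.182, 0.0], [0.182, -0.983, -0.0], [0.0, 0.0, -1.0]]
force: [-1.5, -1.1, 2.9]
opening: 0.34
grasp_force: 30.0
```

It has made contact with about 6 N on the cartons. I release and retreat straight up.

Emit:
move_arm:
  increments:
    - {"xyz":[0,0,0],"roll":0,"grip":70}
    - {"xyz":[0,0,0],"roll":0,"grip":70}
    - {"xyz":[0,0,0],"roll":0,"grip":70}
    - {"xyz":[0,0,0],"roll":0,"grip":70}
    - {"xyz":[0,0,0],"roll":0,"grip":70}

```text
time_s: 32.63
position: [0.6055, 0.0482, 0.1017]
tcp_rot: [[0.983, 0.182, 0.0], [0.182, -0.983, -0.0], [0.0, 0.0, -1.0]]
force: [-0.7, -0.4, 0.7]
opening: 0.627
grasp_force: 0.0
```

Emit:
move_arm:
  increments:
    - {"xyz":[0,0,-8],"roll":0,"grip":70}
    - {"xyz":[0,0,-20],"roll":0,"grip":70}
    - {"xyz":[0,0,-30],"roll":0,"grip":70}
    - {"xyz":[0,0,-30],"roll":0,"grip":70}
    - {"xyz":[0,0,-30],"roll":0,"grip":70}

```text
time_s: 33.05
position: [0.6051, 0.0482, 0.2213]
tcp_rot: [[0.983, 0.182, -0.0], [0.182, -0.983, 0.0], [-0.0, -0.0, -1.0]]
force: [-0.1, 0.2, 0.3]
opening: 0.698
grasp_force: 0.0
```

Emit:
move_arm:
  increments:
    - {"xyz":[-30,0,-10],"roll":0,"grip":70}
    - {"xyz":[-30,0,0],"roll":0,"grip":70}
    - {"xyz":[-20,0,0],"roll":0,"grip":70}
    - {"xyz":[0,0,0],"roll":0,"grip":70}
    - {"xyz":[0,0,0],"roll":0,"grip":70}

```text
time_s: 33.47
position: [0.5263, 0.0336, 0.2307]
tcp_rot: [[0.983, 0.181, 0.001], [0.181, -0.983, -0.0], [0.001, 0.0, -1.0]]
force: [-0.6, 0.4, 0.3]
opening: 0.7
grasp_force: 0.0
```

Run:
```python
from h import *
go(.5,.05,.24,-79.5)
p,d=bot.capture('wrist');C=cloud('wrist',d);z=C[...,2]
o=np.array([.601,.0465]);n=np.hypot(C[...,0]-o[0],C[...,1]-o[1])
b=(d>0)&(n<.13)&(abs(z-.092)<.006)
A=np.c_[C[b][:,:2],np.ones(b.sum())];f=np.linalg.lstsq(A,C[b][:,2],rcond=None)[0];print('plate',b.sum(),rect(C[b]),np.median(z[b]),'tilt deg',np.degrees(f[:2]).round(2))
s,_=bot.capture('side');cv2.imwrite('pics/s9.png',s[...,::-1])
cv2.imwrite('pics/s9.png',cv2.resize(s[90:390,140:440],None,fx=2,fy=2)[...,::-1])
```

```text
t 33.47 pos [526.3  33.6 230.7] yaw -79.56 F [-0.6  0.4  0.3] op 0.7 gf 0.0 tilt [ 0.001 -0.   ]
ROLL rad -0.001 then xyz mm -22.8 -20.9 -9.3
plate 16796 (array([622.2,  49.5]), array([130.7, 200.6]), 10.7) 0.09203927660606602 tilt deg [0.1  0.04]
```

View pics/s9.png

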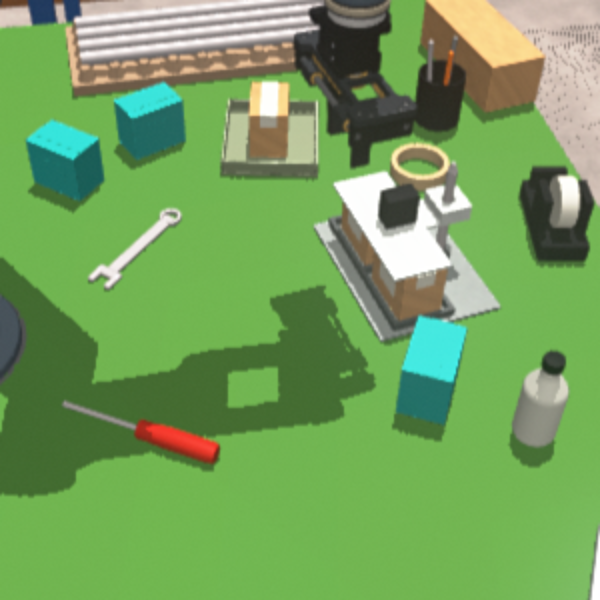

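The plate lies flat across both cartons at (395,225), within 0.1° of level, with its underside at 86 mm and the rod through the boss at (450,190). The nearly empty carton stands in the tray at (268,125), and the robot is clear of everything.

```bash
python3 -c "
from rig import bot
print(bot.hand_in())"
```

```text
the job is handed in; nothing more can be done
None
```

The job is done and handed in: carton2, the nearly empty one at about 2.7 N, stands in the refill tray; full cartons 1 and 3 stand in the caddy pockets; the hold-down plate lies flat over the rod, released at 33 s, and I moved nothing else on the bench.

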